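Stamp a heel lift on the bench press

ROBOT

A 7-joint arm with a two-finger parallel gripper is mounted at the origin on the work surface. World frame = base frame: x ahead of the robot, y to its left, z up, the work surface at z = 0. Lengths are in m, angles in degrees, forces in N, time in s.
With the tool pointing down it reaches from about 0.425 to 0.875 m from the base axis. Payload 4.7 kg.
Tool frame: the origin (TCP) lies on the centre line of the jaws, within the pads' length; the fingertips stand 25 mm ahead of it and the grasp point (between the pads) lies 6 mm ahead of it; x points along the fingers, z is the direction in which the jaws open and shut, and the axes are right-handed (so a half turn about x gives the same grasp; the last joint's range is limited). The gripper opens to 87 mm and grips with 3 to 60 N. Pads are 19 mm wide; open, the fingers measure 117 mm over their backs; the gripper's body (75 mm by 190 mm) begins 51 mm behind the grasp point.
Start: joints at [-62.733, 18.392, -4.016, 83.108, 1.295, 78.541, -3.26], TCP at [0.29, 0.582, 0.218] pointing down, gripper open.
Joint ranges: [-163.93, 163.93], [-17.29, 119.83], [-79.2, 71.16], [3.27, 140.29], [-89.18, 269.18], [5.43, 117.66], [-154.24, 154.24]. Speed limits (degrees/s): [147.25, 147.25, 180, 180, 180, 180, 180].

INTERFACE

Orientations are given as a 3x3 rotation matrix whose columns are the frame's x, y, z axes.
In Python, from plant import * gives the robot as it stands.
- The arm moves only by the shell command python3 -m inch 'ROWS' [FORCE]. ROWS is JSON, a list of rows, each a list of 7 numbers: the turn, a rotation vector about the world's x, y, z in rad, then the shift along the world's x, y, z in mm, then the gripper command: -1 is shut, 1 is fully open, values between are in proportion. In form: [[rx, ry, rz, dx, dy, dz, grip], ...]. A call has exactly 5 rows; each row shifts and turns the commanded pose from where the row before left it; what a row does not reach is not made up. A row lasts 1/12 s, in which the tool goes at most 41.7 mm and 7.16 degrees, less where a joint would pass 70% of its speed; a pose out of reach is approached as far as the arm can. A call with a gripper value outside its range is refused whole. The fingers move at their own pace and stop on an object; FORCE is the grip in N (left out, the last holds). Time passes only in rows, so rows that do not move let the fingers close, or fill a call up. It gives the time, the measured TCP pose, the force and the opening at its end, in the units of the state.
- read_state(): the state, without advancing time (a new reading comes with each control period).
- get_image(name): name is "scene" or "top" or "wrist"; returns the picture (384x512x3 uint8, red, green, blue); there is no depth.
- get_calibration(name): a dict with "intrinsics" (3x3 intrinsics, pixels), "k1" (the pictures are not rectified: a ray, as slopes to the right and down, at radius r is drawn at 1 + k1 r^2 times it, then the intrinsics apply), "position" and "rotation" of the camera in the world. Camera axes: x right, y up, looking along -z (the intrinsics and any distortion apply to the point x, -y, -z); pixel columns grow to the right and rows downward; lengths in m; the calibration is good to about 2 mm. A picture is of the moment at which its call begins: read the wrist's pose just before it. get_calibration takes no time and is no camera call; for the wrist camera it gives the pose at the moment of the call.
- sign_off(): hands the job in, once; it reports no verdict.
The state is a dict: "t": time; "joint_positions": joint angles; "joint_vel": joint speeds; "tau": joint torques, N m; "tcp_pos": TCP position; "ee_rot": TCP orientation; "wrist_force": force on the tool from outside, world axes, zero at the start; "ft_torque": the same for the moment, N m; "opening": finger opening in m.
Only numpy, scipy, OpenCV 4.12 (cv2) and the standard library are available. Lean on these libraries where they do the work, as an engineer would, in place of code of your own. Each camera call takes 0.05 s, during which the arm holds its last target.

TASK

Slide the carrier with the heel lift along the feed table, into the guides and under the stamp, until it bears firmly against the back gauge; the gauge is only lightly clamped, so go by feel and do not shift its setting. Then bring the red lever fully down to stamp the lift and let it all the way back up. Leave the carrier against the gauge with the lift in its pocket, and leave everything else on the bench where it is.

Things in the scene. Friction and masses are not known exactly. Their poses are not given: they have to be found in the camera images.
- press: Grey-green press, bolted down. Origin: underside, below the stamp. +y runs along the feed table (to y 340 mm); feed is towards -y. Steel bed 30 mm above the bench. Crosshead x +-106, y +-33, z 80 to 130 mm, on columns at x +-86. Guides 10 mm high, faces at x -47 and +46, from y 85 to -50; mouth flares to 114 mm wide at y 118. A sprung brass shoe at y 18 to 78 in the near guide grips the carrier.
- carrier: Aluminium work carrier on the feed table, 90 (x) x 190 (y) x 10 mm, 0.3 to 0.5 kg. Origin: centre of its underside. Its nose is the -y end and goes in first, axes then parallel to the press's. The pocket for the lift, 4 mm deep, is centred at y -50. Sliding it takes 2 to 4 N; between shoe and guide, over the last 120 mm, steadily 5 to 13 N, more if it is held askew.
- carrier_nose (a point): Middle of the carrier's front edge, 5 mm above the bed; axes as the carrier's. It must end touching the gauge face.
- carrier_grip (a point): Black grip block on the carrier's tail: 16 mm wide (x), 34 mm long (y), standing 30 mm above the carrier's deck; this point is 8 mm below its top, 62 mm above the bench when on the bed; axes as the carrier's. With the carrier home it is still 86 mm or more in front of the crosshead.
- blank: Tan D-shaped heel lift, 56 x 60 x 7 mm, loose in the carrier's pocket, 3 mm proud of the deck. Origin: centre of its underside. It passes under the raised stamp with 5.5 mm to spare.
- gauge_face (a point): Centre of the steel back gauge's face beyond the stamp, 5 mm above the bed; axes as the press's, y pointing at the carrier. It is set anew for each job, 39 to 51 mm past the stamp's axis. Seat the carrier on it with 5 to 8 N, over and above the drag of the guides, for a moment; about 10 N on it slips the thumb screw and shifts it for good.
- gauge: The back gauge itself, a steel bar 78 x 12 x 14 mm across the bed, held by a brass thumb screw behind it; origin 5 mm below gauge_face, axes as the press's.
- stamp: Brass stamp under the crosshead, 46 x 46 mm; origin: centre of its face, 48.5 mm above the bench when up; axes as the press's. The lever drives it 6 mm down, onto the lift.
- lever (a joint): Stamping lever, hinged about the press's y axis 160 mm above the bench over the stamp: 0 up (at rest), 0.55 rad fully down, at its stop. A spring brings it back; at the bar it takes about 4 N to start and 8 N at the bottom.
- lever_bar (a point): Middle of the lever's red cross-bar, 20 mm thick, 96 mm long along the press's y, 150 mm from the hinge on the robot's side. Up: 135 mm from the hinge axis towards the press's -x, 225 mm above the bench; down: 149 mm and 145 mm above the bench. The lever's arm, 14 mm thick, meets the bar here from +x, so pinch the bar beside it or press on it from above.
- last_a: Pink shoe last, 250 mm long, 126 mm high, origin under its middle. Leave alone.
- last_b: Yellow shoe last, 235 mm long, 118 mm high, origin under its middle. Leave alone.
- hammer: Hammer lying on the bench. Leave alone.
- tin: Tin with a red label, 74 mm across, 95 mm high. Leave alone.
- brush: Brush lying on the bench. Leave alone.
- lifts: Stack of spare heel lifts, 56 x 60 mm, 27 mm high. Leave alone.
- nails: Blue tray of brass nails, 100 x 75 x 28 mm. Leave alone.
Things that resemble listed ones, but are neither listed nor needed, are in the scene too. Of the things shaped like the blank, the tan one is meant.

How it is judged:
By the outcome, as a careful person would: the job done as asked, in the order asked, and still so for the second after the job is handed in, with the robot touching nothing.
It also fails if it takes over 64 s, if anything falls off the work surface, if the arm or the gripper's body presses on something with over 40 N, if the wrist force passes 120 N, or if a joint passes its speed limit or range.

## Working session

There is one attempt and no reset: what is moved stays moved. The work goes in short steps, Python scripts to look and compute and a shell command to move; the robot and the scene stay as the last step left them, time stands still between calls to the robot, and variables do not carry over. Pictures are saved under pics/ and viewed, and the job is handed in when it is done.

```bash
ls; mkdir -p pics; python3 - <<'E'
from plant import *
import cv2
s=read_state()
for k in s: print(k,s[k])
for n in ["scene","top","wrist"]:
    im=get_image(n); cv2.imwrite(f"pics/{n}0.png",im[:,:,::-1]); c=get_calibration(n); print(n,c)
E
```

```text
pics
t 0.0
joint_positions [-62.73349371  18.43920342  -4.01421865  83.17763652   1.29416796
  78.53960302  -3.25764311]
joint_vel [ 0.02222523  0.07168921 -0.01007444 -0.05067118 -0.06550682  0.04487108
 -0.06672193]
tau [-1.49825128e-04 -4.91297185e+01 -4.03919024e-01 -3.12520730e+01
 -6.38848683e-02  4.39469505e-02  1.77060856e-04]
tcp_pos [0.28940502 0.58137085 0.21643575]
ee_rot [[-7.80118007e-04 -8.95278725e-01  4.45505775e-01]
 [-1.78058291e-03  4.45506448e-01  8.95276959e-01]
 [-9.99998110e-01 -9.48382946e-05 -1.94166560e-03]]
wrist_force [-0.73187683 -0.1133557  -0.97690786]
ft_torque [-0.01970527 -0.00180905 -0.05611753]
opening 0.08677103964754489
scene {'intrinsics': array([[491.57076393,   0.        , 269.96941697],
       [  0.        , 491.57076393, 183.58305243],
       [  0.        ,   0.        ,   1.        ]]), 'k1': -0.17773344121497797, 'position': array([1.28410911, 0.3522048 , 1.48935912]), 'rotation': array([[-0.39155163, -0.76776453,  0.50717349],
       [ 0.92014436, -0.32948905,  0.21159233],
       [ 0.00465503,  0.54952215,  0.83546618]])}
top {'intrinsi
[... 157 characters left out ...]
), 'k1': -0.11273677288866621, 'position': array([0.37094457, 0.00685501, 1.52925604]), 'rotation': array([[ 0.01878988,  0.99722942, -0.0719751 ],
       [-0.99981875,  0.01852016, -0.00441296],
       [-0.00306774,  0.07204498,  0.99739667]])}
wrist {'intrinsics': array([[280.88093997,   0.        , 253.8456513 ],
       [  0.        , 280.88093997, 190.17401259],
       [  0.        ,   0.        ,   1.        ]]), 'k1': -0.03221446863838725, 'position': array([0.21843167, 0.61885488, 0.38360041]), 'rotation': array([[ 4.45451890e-01, -8.56174436e-01, -2.61797535e-01],
       [ 8.95305416e-01,  4.25685304e-01,  1.31225892e-01],
       [-9.08890705e-04, -2.92843572e-01,  9.56159932e-01]])}
```

View pics/scene0.png

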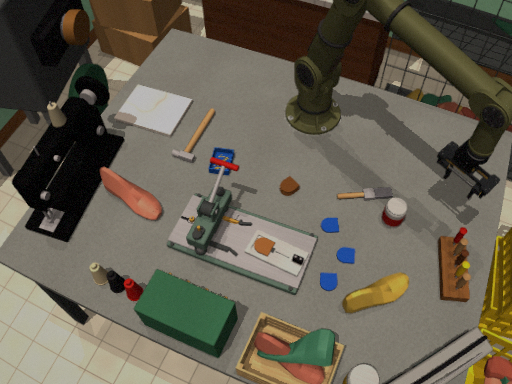

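View pics/top0.png

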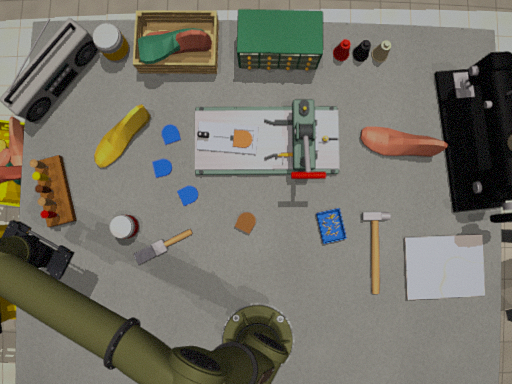

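View pics/wrist0.png

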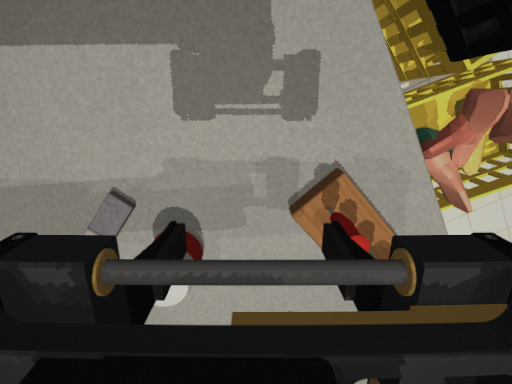

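The top view shows the press at about (300,140). The feed table runs left (world +y), the carrier with the tan lift is at (230,138), its black grip is at (203,136), and the red bar is at (309,175).

```bash
cat > h.py <<'E'
import numpy as np, cv2
from plant import *
def ray(name,u,v,c=None):
    c=c or get_calibration(name)
    K=c['intrinsics']
    d=cv2.undistortPoints(np.array([[[u,v]]],float),K,np.array([c['k1'],0,0,0.]))[0,0]
    # model: drawn = ray*(1+k1 r^2)  == OpenCV
    w=c['rotation']@np.array([d[0],-d[1],-1.])
    return c['position'],w/np.linalg.norm(w)
def onz(name,u,v,z,c=None):
    p,w=ray(name,u,v,c); return p+w*(z-p[2])/w[2]
def tri(r):
    A=0;b=0
    for p,w in r:
        M=np.eye(3)-np.outer(w,w); A=A+M; b=b+M@p
    x=np.linalg.solve(A,b); return x,[np.linalg.norm(np.cross(x-p,w)) for p,w in r]
def proj(name,P,c=None):
    c=c or get_calibration(name)
    q=c['rotation'].T@(np.array(P)-c['position'])
    x,y=q[0]/-q[2],-q[1]/-q[2]; s=1+c['k1']*(x*x+y*y)
    K=c['intrinsics']; return np.array([K[0,0]*x*s+K[0,2],K[1,1]*y*s+K[1,2]])
def crop(im,x0,y0,x1,y1,s,f):
    cv2.imwrite(f,cv2.resize(im[y0:y1,x0:x1,::-1],None,fx=s,fy=s,interpolation=cv2.INTER_CUBIC))
E
python3 - <<'E'
from h import *
a=cv2.imread('pics/top0.png')[:,:,::-1]; b=cv2.imread('pics/scene0.png')[:,:,::-1]
crop(a,185,90,350,215,4.8,'pics/topc.png'); crop(b,160,140,325,300,3.7,'pics/scenec.png')
E
```

```text
(no output)
```

View pics/topc.png

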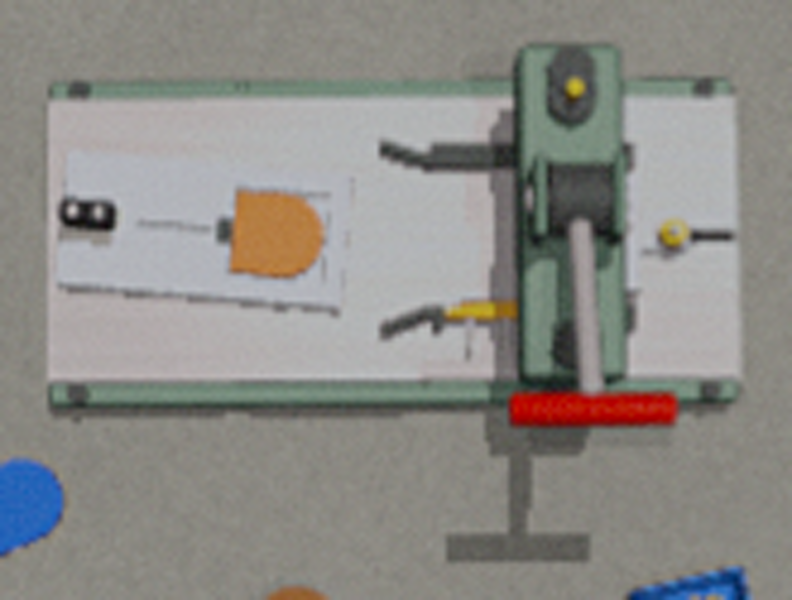

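View pics/scenec.png

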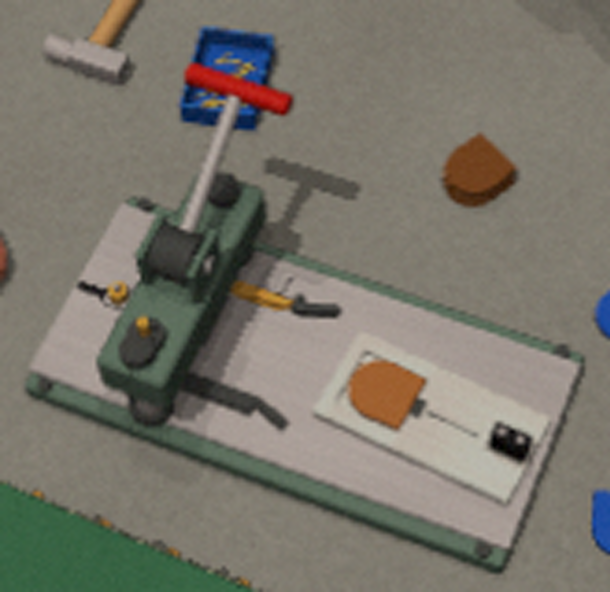

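```bash
python3 - <<'E'
from h import *
np.set_printoptions(precision=4,suppress=True)
def T(cx,cy,z): return onz('top',185+cx/4.8,90+cy/4.8,z)
def S(cx,cy,z): return onz('scene',160+cx/3.7,140+cy/3.7,z)
for n,p,z in [('bedUL',(49,97),.03),('bedLL',(49,380),.03),('bedUR',(737,97),.03),('bedLR',(740,380),.03),
 ('gUface',(440,168),.04),('gUmouth',(382,157),.04),('gLface',(445,303),.04),('gLmouth',(383,325),.04),
 ('cTU',(68,153),.04),('cTL',(58,285),.04),('cNU',(352,180),.04),('cNL',(338,308),.04),('gripL',(62,213),.07),('gripR',(114,216),.07),('baseLL',(50,405),0.0)]:
    print(n,T(*p,z))
print('scene')
for n,p,z in [('bedFR(340,-)',(581,362),.03),('bed(340,+)',(503,548),.03),('nose near',(362,337),.04),('nose far',(316,411),.04),('tail near',(549,412),.04),('tail far',(509,500),.04),('grip',(511,437),.07)]:
    print(n,S(*p,z))
# bar
print(tri([ray('top',185+593/4.8,90+408/4.8),ray('scene',160+239/3.7,140+87/3.7)]))
print(tri([ray('top',185+512/4.8,90+410/4.8),ray('scene',160+288/3.7,140+102/3.7)]))
print(tri([ray('top',185+676/4.8,90+408/4.8),ray('scene',160+190/3.7,140+74/3.7)]))
E
```

```text
bedUL [0.7289 0.2116 0.03  ]
bedLL [0.5381 0.2057 0.03  ]
bedUR [ 0.7376 -0.2495  0.03  ]
bedLR [ 0.5466 -0.2519  0.03  ]
gUface [ 0.6828 -0.0505  0.04  ]
gUmouth [ 0.6895 -0.012   0.04  ]
gLface [ 0.5926 -0.0551  0.04  ]
gLmouth [ 0.5773 -0.0145  0.04  ]
cTU [0.6887 0.1964 0.04  ]
cTL [0.6001 0.2003 0.04  ]
cNU [0.6736 0.0076 0.04  ]
cNL [0.588  0.0153 0.04  ]
gripL [0.6427 0.1953 0.07  ]
gripR [0.6413 0.1614 0.07  ]
baseLL [0.5245 0.2085 0.    ]
scene
bedFR(340,-) [0.5352 0.211  0.03  ]
bed(340,+) [0.7277 0.2115 0.03  ]
nose near [0.594  0.0221 0.04  ]
nose far [0.6771 0.0146 0.04  ]
tail near [0.5976 0.2031 0.04  ]
tail far [0.6889 0.2011 0.04  ]
grip [0.6466 0.1846 0.07  ]
(array([ 0.5049, -0.1313,  0.2268]), [np.float64(0.0020983425479408624), np.float64(0.0020983425479408403)])
(array([ 0.503 , -0.0852,  0.2276]), [np.float64(0.0015510518002703779), np.float64(0.001551051800270488)])
(array([ 0.5061, -0.1791,  0.2217]), [np.float64(0.0028489257959343948), np.float64(0.002848925795934514)])
```

Things that could be taken for the targets:
- **Lift:** tan D in the carrier pocket (top 242,138). Lookalikes are the blue D's (171,134), (162,168) and (188,195), and the brown stack (245,222), which is the spare lifts.
- **Red lever bar:** (309,175). Lookalikes are the red tin (124,227), the red bottle (342,50) and a red-handled tool (45,213).
- **Grip block:** black block (203,136) on the carrier.

I choose the carrier grip at (203,136), the tan lift in the pocket and the bar at (309,175). The close crop confirms all three.

The press frame comes out at about (0.640, -0.131) with yaw +1.1°. The bed end, bar and guide widths agree with this.

```bash
python3 -m inch '[[0,0,-0.078,24,-27,0,1],[0,0,-0.078,24,-27,0,1],[0,0,-0.078,24,-27,0,1],[0,0,-0.078,24,-27,0,1],[0,0,-0.078,24,-27,0,1]]' 25
python3 -m inch '[[0,0,-0.078,24,-27,0,1],[0,0,-0.078,24,-27,0,1],[0,0,-0.078,24,-27,0,1],[0,0,-0.078,24,-27,0,1],[0,0,-0.078,24,-27,0,1]]'
python3 -m inch '[[0,0,-0.078,24,-27,0,1],[0,0,-0.078,24,-27,0,1],[0,0,-0.078,24,-27,0,1],[0,0,-0.078,24,-27,0,1],[0,0,-0.078,19,-22,0,1]]'
python3 - <<'E'
from h import *
import pickle
c=get_calibration('wrist'); s=read_state(); im=get_image('wrist'); pickle.dump(c,open('w1.pkl','wb'))
cv2.imwrite('pics/w1.png',im[:,:,::-1]); print(s['tcp_pos'],s['ee_rot'],s['t'],s['wrist_force'])
im=get_image('top'); cv2.imwrite('pics/top1.png',im[:,:,::-1])
E
```

```text
t: 0.57
tcp_pos: [0.4104, 0.4454, 0.2173]
ee_rot: [[-0.0, -0.656, 0.755], [-0.0, 0.755, 0.656], [-1.0, -0.0, -0.0]]
wrist_force: [0.3, 1.1, 0.1]
opening: 0.087
t: 0.98
tcp_pos: [0.5304, 0.3104, 0.2174]
ee_rot: [[-0.0, -0.32, 0.948], [-0.0, 0.948, 0.32], [-1.0, -0.0, -0.0]]
wrist_force: [0.3, 0.4, -0.4]
opening: 0.0873
t: 1.4
tcp_pos: [0.6461, 0.1788, 0.2172]
ee_rot: [[0.0, 0.067, 0.998], [-0.001, 0.998, -0.067], [-1.0, -0.001, 0.0]]
wrist_force: [1.0, -0.3, 0.0]
opening: 0.087
[0.64607954 0.17879679 0.21723542] [[ 1.69230194e-04  6.67914947e-02  9.97766941e-01]
 [-1.42442604e-03  9.97765959e-01 -6.67911874e-02]
 [-9.99998971e-01 -1.40994213e-03  2.63991671e-04]] 1.4 [ 1.02913516 -0.33473094  0.04560599]
```

View pics/w1.png

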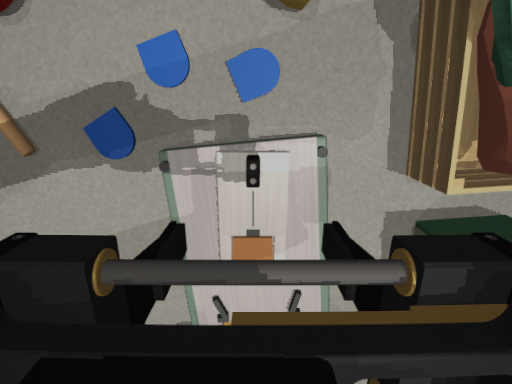

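The wrist view shows the grip block at (253,171) and the carrier edges at columns 218 and 289. I'll measure these with masks.

```bash
python3 - <<'E'
from h import *
im=cv2.imread('pics/w1.png')[:,:,::-1]; crop(im,155,130,335,260,4.4,'pics/w1c.png')
g=im.astype(int).sum(2)
for r in (160,180,200,220,240): print(r, g[r,170:335].tolist()) if r in(180,) else None
E
```

```text
180 [368, 405, 483, 524, 524, 527, 527, 525, 519, 516, 515, 517, 518, 517, 513, 518, 524, 527, 528, 525, 507, 489, 479, 475, 475, 475, 474, 478, 480, 479, 477, 475, 473, 474, 472, 476, 485, 482, 482, 481, 482, 482, 478, 476, 474, 471, 393, 449, 528, 538, 532, 544, 495, 447, 400, 379, 379, 380, 383, 379, 379, 439, 464, 417, 387, 383, 383, 384, 379, 374, 377, 382, 389, 384, 386, 336, 190, 59, 69, 120, 290, 337, 337, 338, 336, 273, 149, 66, 52, 277, 509, 562, 564, 566, 561, 562, 560, 561, 562, 563, 565, 568, 564, 563, 561, 560, 563, 562, 555, 551, 557, 564, 564, 562, 564, 564, 562, 562, 523, 511, 506, 497, 498, 503, 501, 504, 510, 509, 510, 508, 513, 521, 518, 512, 509, 510, 508, 510, 516, 510, 508, 507, 501, 504, 516, 521, 512, 477, 403, 378, 377, 377, 378, 377, 378, 367, 312, 278, 374, 384, 390, 435, 445, 440, 434]
```

View pics/w1c.png

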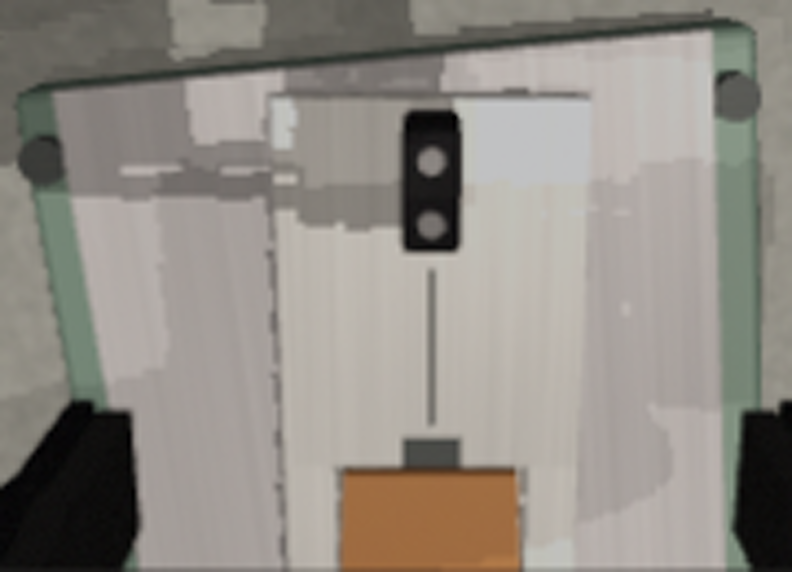

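```bash
python3 - <<'E'
from h import *
import pickle
np.set_printoptions(precision=4,suppress=True)
c=pickle.load(open('w1.pkl','rb'))
def W(cx,cy,z): return onz('wrist',155+cx/4.4,130+cy/4.4,z,c)
for n,p,z in [('h1',(432,162),.07),('h2',(431,225),.07),('TL',(404,112),.07),('TR',(461,112),.07),('BL',(404,250),.07),('BR',(461,250),.07),('line1',(431,270),.04),('line2',(431,425),.04),
('tailL',(272,95),.04),('tailR',(590,95),.04),('L2',(286,565),.04),('R2',(575,545),.04),('L1',(272,200),.04),('R1',(588,180),.04),('bedL',(52,92),.03),('bedR',(714,30),.03),('bedR2',(722,540),.03),('bedL2',(137,540),.03),('liftL',(341,468),.043),('liftR',(518,468),.043)]:
    print(n,W(*p,z))
print(c['position'])
E
```

```text
h1 [0.6474 0.1923 0.07  ]
h2 [0.646  0.1755 0.07  ]
TL [0.6411 0.2058 0.07  ]
TR [0.6557 0.2049 0.07  ]
BL [0.6384 0.1691 0.07  ]
BR [0.6535 0.1681 0.07  ]
line1 [0.6445 0.1538 0.04  ]
line2 [0.6411 0.1046 0.04  ]
tailL [0.6036 0.2079 0.04  ]
tailR [0.6923 0.2019 0.04  ]
L2 [0.5922 0.0596 0.04  ]
R2 [0.6834 0.0606 0.04  ]
L1 [0.6004 0.1778 0.04  ]
R1 [0.691  0.1776 0.04  ]
bedL [0.5388 0.2116 0.03  ]
bedR [0.7292 0.2165 0.03  ]
bedR2 [0.7318 0.0533 0.03  ]
bedL2 [0.5434 0.066  0.03  ]
liftL [0.6129 0.0936 0.043 ]
liftR [0.6667 0.09   0.043 ]
[0.6524 0.2606 0.384 ]
```

The carrier yaw is about -3.8°, which already matches the tool. The grip centre is at about (0.6465, 0.182). I'll descend and grip.

```bash
python3 -m inch '[[0,0,0,0,1,-30,1],[0,0,0,0,1,-30,1],[0,0,0,0,1,-30,1],[0,0,0,0,0,-30,1],[0,0,0,0,0,-20,1]]'
python3 -m inch '[[0,0,0,0,0,-8,1],[0,0,0,0,0,0,-1],[0,0,0,0,0,0,-1],[0,0,0,0,0,0,-1],[0,0,0,0,0,0,-1]]' 25
python3 -m inch '[[0,0,0,0,0,0,-1],[0,0,0,0,0,0,-1],[0,0,0,0,0,0,-1],[0,0,0,0,0,0,-1],[0,0,0,0,0,0,-1]]' 25
```

```text
t: 1.92
tcp_pos: [0.6422, 0.1855, 0.0739]
ee_rot: [[-0.004, 0.059, 0.998], [-0.001, 0.998, -0.059], [-1.0, -0.001, -0.004]]
wrist_force: [0.1, 0.6, -0.9]
opening: 0.0868
t: 2.33
tcp_pos: [0.646, 0.1854, 0.0718]
ee_rot: [[0.003, 0.061, 0.998], [0.001, 0.998, -0.061], [-1.0, 0.001, 0.003]]
wrist_force: [0.0, 0.5, -0.1]
opening: 0.0681
t: 2.75
tcp_pos: [0.6447, 0.1849, 0.0697]
ee_rot: [[0.0, 0.061, 0.998], [0.0, 0.998, -0.061], [-1.0, 0.0, 0.0]]
wrist_force: [0.3, 0.1, -0.2]
opening: 0.035
```

```bash
python3 -m inch '[[0,0,0,0,0,0,-1],[0,0,0,0,0,0,-1],[0,0,0,0,0,0,-1],[0,0,0,0,0,0,-1],[0,0,0,0,0,0,-1]]' 25
python3 -m inch '[[0,0,0,0,0,0,-1],[0,0,0,0,0,0,-1],[0,0,0,0,0,0,-1],[0,0,0,0,0,0,-1],[0,0,0,0,0,0,-1]]' 25
```

```text
t: 3.17
tcp_pos: [0.6446, 0.1849, 0.0696]
ee_rot: [[0.0, 0.061, 0.998], [-0.0, 0.998, -0.061], [-1.0, -0.0, 0.0]]
wrist_force: [1.2, -0.3, 0.4]
opening: 0.0041
t: 3.58
tcp_pos: [0.6446, 0.1849, 0.0696]
ee_rot: [[0.0, 0.061, 0.998], [-0.0, 0.998, -0.061], [-1.0, -0.0, 0.0]]
wrist_force: [-0.3, 0.5, 0.2]
opening: 0.0004
```

The fingers closed to 0, so they missed the block. I'll look again.

```bash
python3 - <<'E'
from h import *
import pickle
c=get_calibration('wrist'); im=get_image('wrist'); pickle.dump(c,open('w2.pkl','wb'))
cv2.imwrite('pics/w2.png',im[:,:,::-1])
a=get_image('scene'); crop(a,160,120,340,300,3.3,'pics/s2.png')
a=get_image('top'); crop(a,160,90,350,215,4.2,'pics/t2.png')
E
```

```text
(no output)
```

View pics/w2.png

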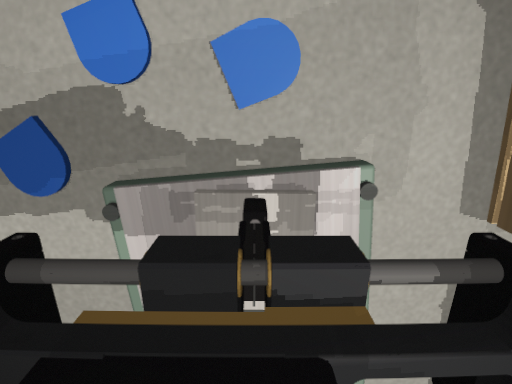

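View pics/s2.png

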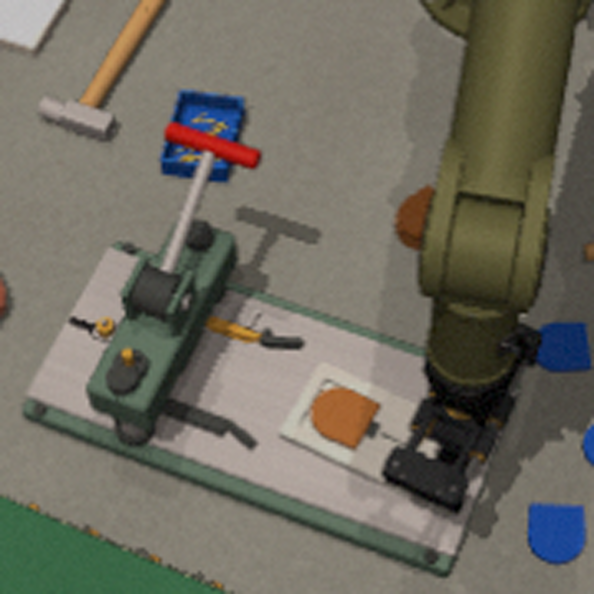

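View pics/t2.png

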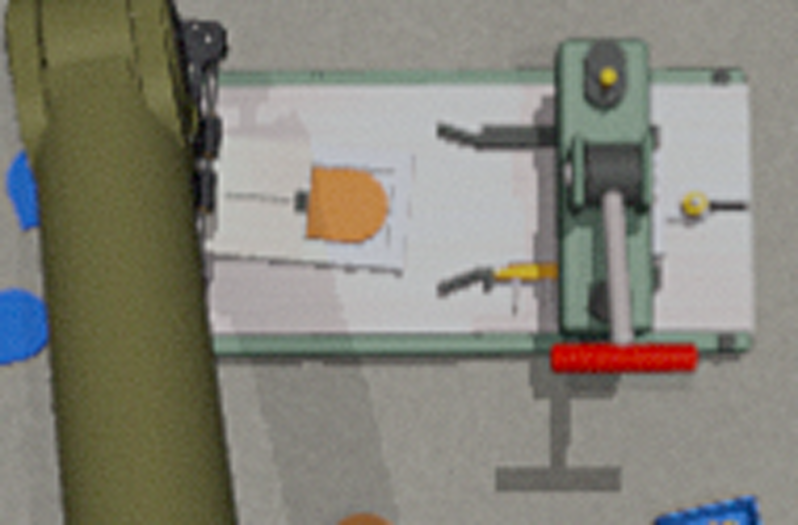

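```bash
python3 - <<'E'
from h import *
import pickle
c=pickle.load(open('w2.pkl','rb'))
print(c['position'])
for P in [(.6465,.182,.07),(.6465,.199,.07),(.6465,.165,.07),(.6465,.195,.04),(.6465,.17,.04),(.645,.185,.0636),(.645,.185,.0447),(.645,.205,.04),(.7,.205,.04)]: print(P,proj('wrist',P,c))
im=cv2.imread('pics/w2.png')[:,:,::-1]; crop(im,190,180,320,320,4.2,'pics/w2c.png')
E
```

```text
[0.65049524 0.26654103 0.2364779 ]
(0.6465, 0.182, 0.07) [255.41633156 239.48577228]
(0.6465, 0.199, 0.07) [253.83789654 215.42671228]
(0.6465, 0.165, 0.07) [256.90844773 262.21793329]
(0.6465, 0.195, 0.04) [254.13551675 205.17359473]
(0.6465, 0.17, 0.04) [256.10104972 235.64678691]
(0.645, 0.185, 0.0636) [252.8738306  231.23539751]
(0.645, 0.185, 0.0447) [252.93871829 220.19068776]
(0.645, 0.205, 0.04) [251.26768816 192.48535137]
(0.7, 0.205, 0.04) [326.31398271 188.09783273]
```

View pics/w2c.png

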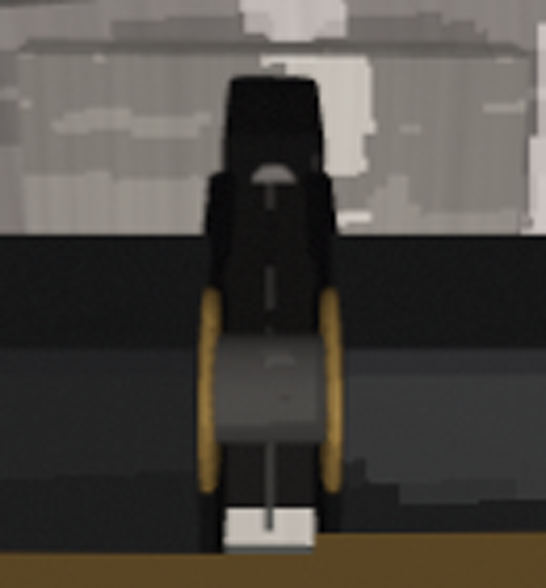

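The readout says closed, but the picture shows the block's tail end between the two fingertips, with the deck's engraved line visible through the gap. The two disagree, so I'll test by feel with a small feed move.

```bash
python3 -m inch '[[0,0,0,0,-1,0,-1],[0,0,0,0,-1,0,-1],[0,0,0,0,-1,0,-1],[0,0,0,0,-1,0,-1],[0,0,0,0,-1,0,-1]]' 25
python3 - <<'E'
from h import *
im=get_image('wrist'); cv2.imwrite('pics/w3.png',im[:,:,::-1]); crop(im,190,180,320,320,4.2,'pics/w3c.png')
s=read_state(); print(s['wrist_force'],s['ft_torque'],s['opening'])
a=cv2.imread('pics/top1.png'); 
a=get_image('top'); crop(a,160,90,350,215,4.2,'pics/t3.png')
E
```

```text
t: 4.15
tcp_pos: [0.6447, 0.1797, 0.0696]
ee_rot: [[0.0, 0.061, 0.998], [-0.0, 0.998, -0.061], [-1.0, -0.0, 0.0]]
wrist_force: [-0.6, -0.7, -0.7]
opening: 0.0005
[-0.05217357 -0.88780355 -0.25972731] [-0.11073683  0.05874158 -0.03191469] 0.00016563526113558903
```

View pics/w3c.png

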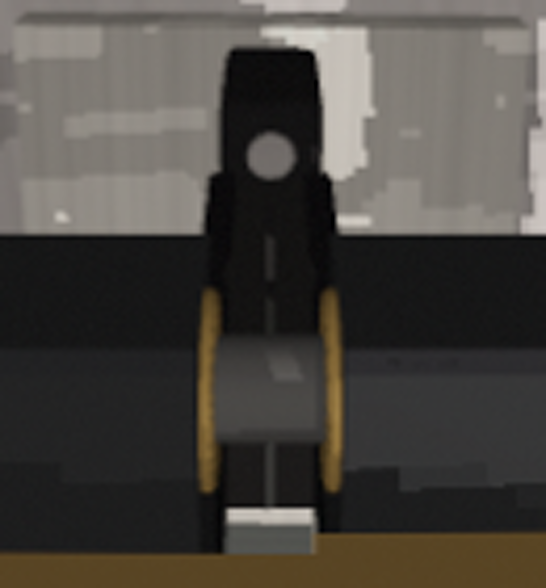

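View pics/t3.png

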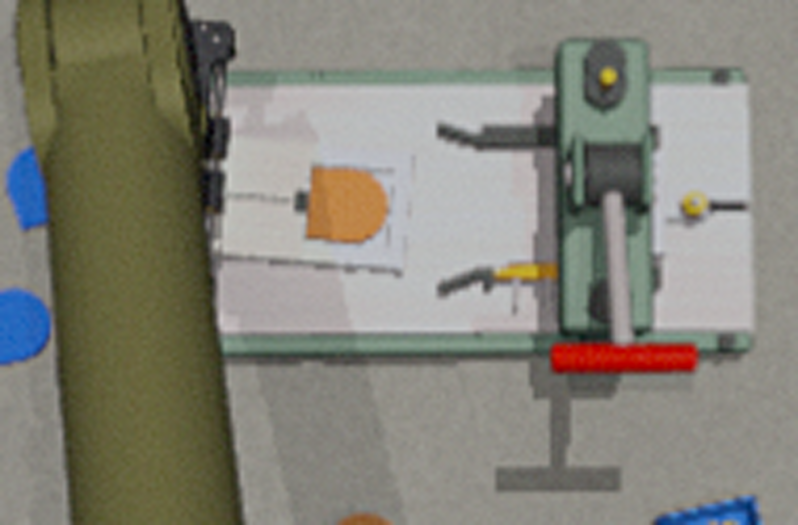

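```bash
python3 - <<'E'
from h import *
import pickle
np.set_printoptions(precision=4,suppress=True)
c1=pickle.load(open('w1.pkl','rb')); c3=get_calibration('wrist')
def a(cx,cy): return ray('wrist',155+cx/4.4,130+cy/4.4,c1)
def b(cx,cy): return ray('wrist',190+cx/4.2,180+cy/4.2,c3)
print(tri([a(432,162),b(271,155)]))
print(tri([a(404,112),b(228,50)]),tri([a(461,112),b(316,50)]))
print('tail',tri([a(272,95),b(22,18)]),tri([a(590,95),b(522,20)]))
for f,n,B in (('w1','w1g',(120,190,390,330)),('w3','w3g',(140,190,370,330))):
    im=cv2.imread(f'pics/{f}.png')[:,:,::-1]
    im=(255*(im/255.)**0.4).astype(np.uint8); crop(im,*B,2.9,f'pics/{n}.png')
E
```

```text
(array([0.6471, 0.1921, 0.0689]), [np.float64(0.0002329869324040697), np.float64(0.00023298693240409707)])
(array([0.6401, 0.201 , 0.042 ]), [np.float64(9.72811405446102e-06), np.float64(9.728114054548062e-06)]) (array([0.6556, 0.1996, 0.0405]), [np.float64(0.0003514248537047483), np.float64(0.0003514248537048486)])
tail (array([0.6028, 0.2065, 0.0326]), [np.float64(0.0003368827150655154), np.float64(0.0003368827150655642)]) (array([0.693 , 0.2005, 0.0324]), [np.float64(0.0002241126321290622), np.float64(0.0002241126321288122)])
```

View pics/w1g.png

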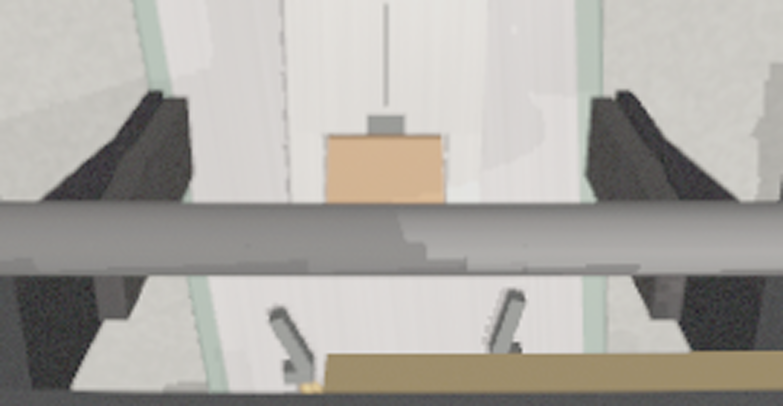

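View pics/w3g.png

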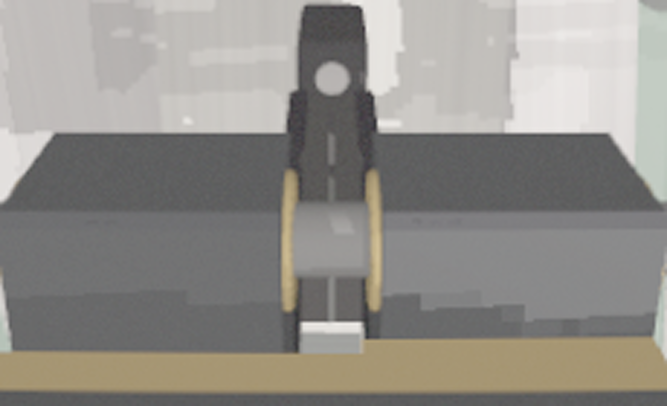

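Triangulated, the block's top hole is at z 0.069, as expected. The fingertips appear at row 221 in both wrist views. By the 87 mm gap (138 px) that puts the tips at about TCP height, not 25 mm ahead of it. So they closed just above the block. I'll open and descend by feel, then look.

```bash
python3 -m inch '[[0,0,0,1,1,0,0.3],[0,0,0,1,1,0,0.3],[0,0,0,0,1,0,0.3],[0,0,0,0,0,0,0.3],[0,0,0,0,0,0,0.3]]' 25
python3 -m inch '[[0,0,0,0,0,0,0.3],[0,0,0,0,0,0,0.3],[0,0,0,0,0,0,0.3],[0,0,0,0,0,-1,0.3],[0,0,0,0,0,-1,0.3]]' 25
python3 - <<'E'
from h import *
im=get_image('wrist'); im=(255*(im/255.)**0.5).astype(np.uint8); crop(im,100,130,410,330,2.5,'pics/w4.png')
E
```

```text
t: 4.67
tcp_pos: [0.6466, 0.1832, 0.0695]
ee_rot: [[0.0, 0.061, 0.998], [-0.0, 0.998, -0.061], [-1.0, -0.0, 0.0]]
wrist_force: [-0.2, -0.1, -0.1]
opening: 0.0257
t: 5.08
tcp_pos: [0.6467, 0.1829, 0.0676]
ee_rot: [[0.0, 0.061, 0.998], [0.0, 0.998, -0.061], [-1.0, 0.0, 0.0]]
wrist_force: [-0.6, -0.2, 0.7]
opening: 0.0543
```

View pics/w4.png

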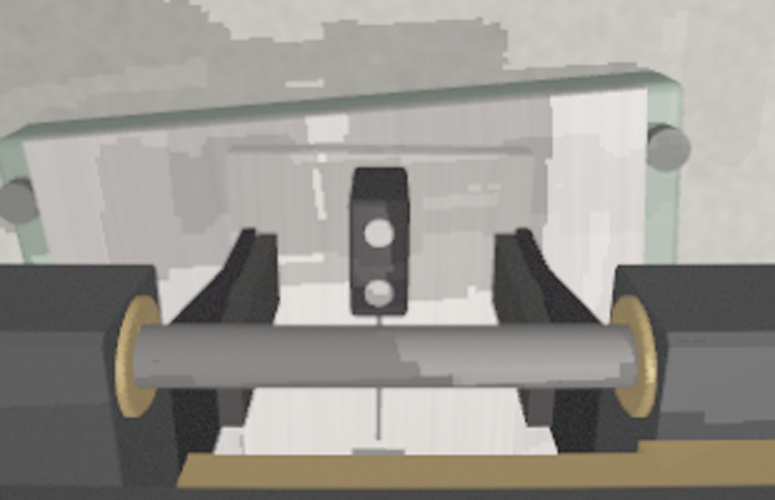

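```bash
python3 -m inch '[[0,0,0,-1,0,-3,0.3],[0,0,0,-0.5,0,-3,0.3],[0,0,0,0,0,-3,0.3],[0,0,0,0,0,-3,0.3],[0,0,0,0,0,-3,0.3]]' 25
python3 - <<'E'
from h import *
im=get_image('wrist'); im=(255*(im/255.)**0.5).astype(np.uint8); crop(im,100,130,410,330,2.5,'pics/w5.png')
s=read_state();print(s['wrist_force'],s['tcp_pos'])
E
```

```text
t: 5.55
tcp_pos: [0.645, 0.1829, 0.0521]
ee_rot: [[-0.0, 0.061, 0.998], [-0.0, 0.998, -0.061], [-1.0, -0.0, -0.0]]
wrist_force: [-0.1, 0.2, -0.6]
opening: 0.0563
[-0.30910774 -0.14770898  0.21488031] [0.64461163 0.18280008 0.05142731]
```

View pics/w5.png

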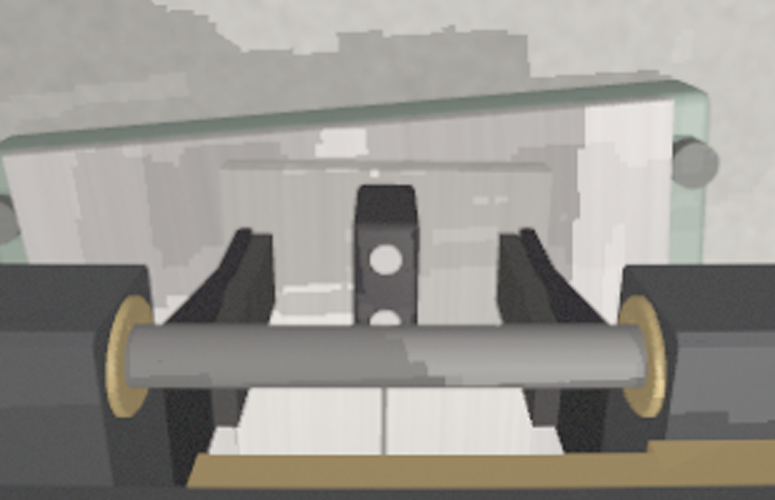

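Centred now, with no contact yet. I'll go down 6 mm more and close.

```bash
python3 -m inch '[[0,0,0,0,0,-2,0.3],[0,0,0,0,0,-2,0.3],[0,0,0,0,0,-2,-1],[0,0,0,0,0,0,-1],[0,0,0,0,0,0,-1]]' 30
python3 -m inch '[[0,0,0,0,0,0,-1],[0,0,0,0,0,0,-1],[0,0,0,0,0,0,-1],[0,0,0,0,0,0,-1],[0,0,0,0,0,0,-1]]' 30
```

```text
t: 6.02
tcp_pos: [0.6451, 0.1829, 0.0465]
ee_rot: [[-0.0, 0.061, 0.998], [-0.0, 0.998, -0.061], [-1.0, -0.0, -0.0]]
wrist_force: [0.0, 0.6, -0.9]
opening: 0.0437
t: 6.43
tcp_pos: [0.6451, 0.183, 0.0467]
ee_rot: [[-0.0, 0.061, 0.998], [0.0, 0.998, -0.061], [-1.0, 0.0, -0.0]]
wrist_force: [-0.2, -0.4, 0.2]
opening: 0.0162
```

Gripped at 16.2 mm. Next I'll refine the press axis with line fits.

```bash
python3 - <<'E'
from h import *
im=cv2.imread('pics/top0.png')[:,:,::-1].astype(float)
# sub-pixel transitions along columns: greenness = G-R
gr=im[:,:,1]-im[:,:,0]
def edge(u,v0,v1,half):
    p=gr[v0:v1,u]; 
    lo,hi=p.min(),p.max(); t=(lo+hi)/2
    idx=[i for i in range(len(p)-1) if (p[i]-t)*(p[i+1]-t)<0]
    i=idx[half]; return v0+i+(t-p[i])/(p[i+1]-p[i])
for name,(v0,v1),h in (('up in',(105,116),-1),('lo in',(164,176),0),('up out',(102,112),0),('lo out',(168,178),-1)):
    P=[]
    for u in list(range(200,287,2))+list(range(322,334,2)):
        if name[:2]=='lo' and u>286: continue
        try:
            v=edge(u,v0,v1,h); P.append(onz('top',u,v,.03)[:2])
        except Exception as e: pass
    P=np.array(P); a=np.polyfit(P[:,1],P[:,0],1); r=P[:,0]-np.polyval(a,P[:,1]); k=abs(r)<.002
    a=np.polyfit(P[k,1],P[k,0],1); print(name,len(P),k.sum(),'yaw',np.degrees(-a[0]),'x at y=0:',a[1],'x at .15',np.polyval(a,.15), r[k].std())
E
```

```text
up in 50 38 yaw 1.158304996521162 x at y=0: 0.7340021271468831 x at .15 0.7309696917571437 0.0008504048976215694
lo in 44 44 yaw 1.3660660642595583 x at y=0: 0.5414276628819241 x at .15 0.5378513102887607 0.0004770300828235295
up out 49 43 yaw 1.2971903129238938 x at y=0: 0.7452566057652974 x at .15 0.7418605694674728 0.0005483122179304036
lo out 44 42 yaw 1.5374628883373587 x at y=0: 0.5264342460040337 x at .15 0.5224091775747274 0.0005323626658160584
```

```bash
python3 -m inch '[[0,0,0.017,-2.4,0,0,-1],[0,0,0.017,-2.4,0,0,-1],[0,0,0.017,-2.4,0,0,-1],[0,0,0.017,-2.4,0,0,-1],[0,0,0.016,-2.4,0,0,-1]]' 30
python3 - <<'E'
from h import *
s=read_state();print(s['wrist_force'],s['ft_torque'],s['tcp_pos'],np.degrees(np.arctan2(s['ee_rot'][1][2],s['ee_rot'][0][2])),s['opening'])
im=get_image('top'); cv2.imwrite('pics/top5.png',im[:,:,::-1]); crop(im,200,100,310,185,7,'pics/t5.png')
E
```

```text
t: 6.85
tcp_pos: [0.6331, 0.183, 0.0467]
ee_rot: [[0.001, -0.025, 1.0], [0.0, 1.0, 0.025], [-1.0, 0.0, 0.001]]
wrist_force: [2.1, -0.2, -1.1]
opening: 0.0159
[ 2.05029753 -0.20700388 -1.05869361] [-0.07079958 -0.27291379  0.01871086] [0.63311256 0.18297433 0.0466865 ] 1.4263768552049256 0.015900852903160144
```

View pics/t5.png

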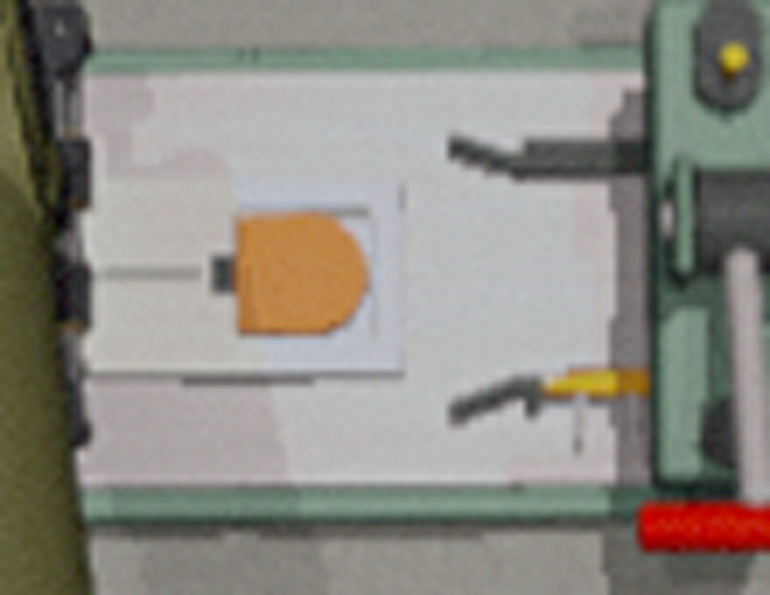

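```bash
python3 - <<'E'
from h import *
np.set_printoptions(precision=4,suppress=True)
def T(cx,cy,z): return onz('top',200+cx/7,100+cy/7,z)
for n,p,z in [('line1',(100,272),.04),('line2',(200,272),.04),('slot',(222,273),.04),('liftup',(280,213),.043),('liftlo',(280,333),.043),('edgelo',(150,375),.04),('edgelo2',(400,375),.04),('noseup',(402,183),.04),('mouthU',(452,160),.04),('mouthL',(452,403),.04),('gU1',(520,178),.04),('gU2',(640,176),.04),('shoe1',(550,376),.04),('shoe2',(640,372),.04),('lo guide throat',(535,380),.04)]: print(n,T(*p,z))
im=cv2.imread('pics/top5.png').astype(int)
for u in (230,240,250): print(u,im[118:160,u].sum(1).tolist())
E
```

```text
line1 [0.6347 0.1466 0.04  ]
line2 [0.6355 0.1013 0.04  ]
slot [0.6352 0.0913 0.04  ]
liftup [0.6626 0.0655 0.043 ]
liftlo [0.6077 0.0643 0.043 ]
edgelo [0.588  0.1227 0.04  ]
edgelo2 [0.59   0.0098 0.04  ]
noseup [0.678  0.0106 0.04  ]
mouthU [ 0.689 -0.012  0.04 ]
mouthL [ 0.5777 -0.0138  0.04  ]
gU1 [ 0.6813 -0.043   0.04  ]
gU2 [ 0.6833 -0.0974  0.04  ]
shoe1 [ 0.5908 -0.0579  0.04  ]
shoe2 [ 0.5934 -0.0985  0.04  ]
lo guide throat [ 0.5889 -0.0511  0.04  ]
230 [556, 559, 553, 539, 523, 520, 526, 539, 553, 548, 546, 552, 546, 546, 547, 539, 549, 555, 444, 327, 328, 337, 329, 389, 519, 553, 554, 538, 554, 550, 546, 550, 551, 552, 565, 415, 311, 481, 517, 517, 500, 514]
240 [559, 559, 561, 549, 563, 567, 561, 567, 567, 566, 575, 537, 468, 414, 384, 391, 391, 392, 390, 377, 397, 387, 390, 388, 409, 400, 389, 398, 384, 351, 520, 576, 575, 573, 575, 424, 366, 532, 566, 560, 563, 551]
250 [559, 567, 560, 558, 568, 566, 561, 562, 573, 568, 571, 494, 435, 527, 561, 514, 444, 405, 395, 392, 402, 388, 401, 401, 390, 401, 414, 467, 540, 568, 579, 568, 569, 569, 572, 411, 502, 566, 572, 562, 562, 564]
```

The carrier is parallel and about 1–2 mm too far +x. I'll correct that and start feeding.

```bash
python3 -m inch '[[0,0,0,-1.2,-10,0,-1],[0,0,0,0.2,-10,0,-1],[0,0,0,0.2,-10,0,-1],[0,0,0,0.2,-8,0,-1],[0,0,0,0.2,-6,0,-1]]' 30
python3 -m inch '[[0,0,0,0.1,-6,0,-1],[0,0,0,0.1,-6,0,-1],[0,0,0,0.1,-6,0,-1],[0,0,0,0.1,-6,0,-1],[0,0,0,0.1,-6,0,-1]]' 30
python3 - <<'E'
from h import *
s=read_state();print(s['wrist_force'],s['ft_torque'],s['tcp_pos'],np.degrees(np.arctan2(s['ee_rot'][1][2],s['ee_rot'][0][2])),s['opening'])
im=get_image('top'); cv2.imwrite('pics/top6.png',im[:,:,::-1]); crop(im,200,100,310,185,7,'pics/t6.png')
E
```

```text
t: 7.32
tcp_pos: [0.6328, 0.1369, 0.0467]
ee_rot: [[-0.0, -0.021, 1.0], [-0.0, 1.0, 0.021], [-1.0, -0.0, -0.0]]
wrist_force: [0.6, 2.3, 1.0]
opening: 0.0158
t: 7.73
tcp_pos: [0.6335, 0.109, 0.0467]
ee_rot: [[0.001, -0.024, 1.0], [0.001, 1.0, 0.024], [-1.0, 0.001, 0.001]]
wrist_force: [2.4, 5.3, -0.6]
opening: 0.0157
[ 2.40485822  5.32699106 -0.61022265] [ 1.25507572 -0.42439224  0.2031559 ] [0.63351277 0.10896125 0.04670053] 1.3525886594807184 0.015688811997880078
```

View pics/t6.png

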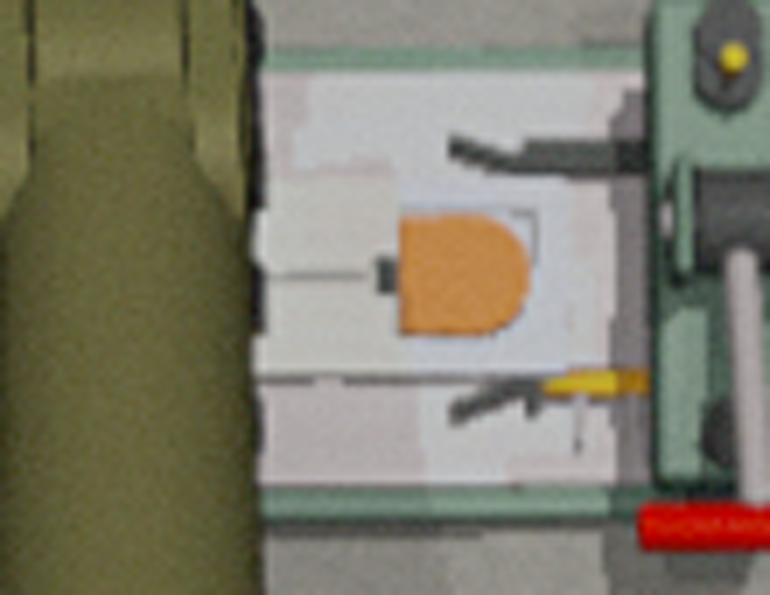

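It's in the guides, with drag about 5 N and a small side force. I'll continue and ease slightly towards +x.

```bash
python3 -m inch '[[0,0,0,0.4,-5,0,-1],[0,0,0,0.2,-5,0,-1],[0,0,0,0.2,-5,0,-1],[0,0,0,0.1,-5,0,-1],[0,0,0,0.1,-5,0,-1]]' 30
python3 - <<'E'
from h import *
s=read_state();print(s['wrist_force'],s['ft_torque'],s['opening'])
E
python3 -m inch '[[0,0,0,0.1,-4,0,-1],[0,0,0,0.1,-4,0,-1],[0,0,0,0.1,-4,0,-1],[0,0,0,0.1,-4,0,-1],[0,0,0,0.1,-4,0,-1]]' 30
python3 - <<'E'
from h import *
s=read_state();print(s['wrist_force'],s['ft_torque'],s['opening'])
E
```

```text
t: 8.2
tcp_pos: [0.6349, 0.0867, 0.0468]
ee_rot: [[0.002, -0.026, 1.0], [0.003, 1.0, 0.026], [-1.0, 0.003, 0.002]]
wrist_force: [3.1, 7.3, -1.5]
opening: 0.0155
[ 3.07704266  7.3012528  -1.45499891] [ 1.4509188  -0.48043578  0.37130663] 0.015541877937550335
t: 8.62
tcp_pos: [0.6356, 0.0665, 0.0468]
ee_rot: [[0.002, -0.026, 1.0], [0.003, 1.0, 0.026], [-1.0, 0.003, 0.002]]
wrist_force: [3.0, 6.7, -1.6]
opening: 0.016
[ 2.95523295  6.71763615 -1.56363209] [ 1.34606011 -0.60688912  0.28954114] 0.016019626283292305
```

```bash
python3 -m inch '[[0,0,0,0.4,-4,0,-1],[0,0,0,0.4,-4,0,-1],[0,0,0,0.3,-4,0,-1],[0,0,0,0.2,-4,0,-1],[0,0,0,0.1,-4,0,-1]]' 30
python3 -m inch '[[0,0,0,0.1,-3,0,-1],[0,0,0,0.1,-3,0,-1],[0,0,0,0.1,-3,0,-1],[0,0,0,0.1,-3,0,-1],[0,0,0,0.1,-3,0,-1]]' 30
python3 - <<'E'
from h import *
s=read_state();print(s['wrist_force'],s['ft_torque'],s['opening'])
im=get_image('top'); crop(im,200,100,350,185,5.3,'pics/t7.png')
im=get_image('scene'); crop(im,160,140,325,300,3.7,'pics/s7.png')
E
```

```text
t: 9.03
tcp_pos: [0.6365, 0.0474, 0.0467]
ee_rot: [[0.001, -0.026, 1.0], [0.004, 1.0, 0.026], [-1.0, 0.004, 0.001]]
wrist_force: [1.1, 8.9, -0.3]
opening: 0.0157
t: 9.45
tcp_pos: [0.6369, 0.0324, 0.0466]
ee_rot: [[0.001, -0.026, 1.0], [0.004, 1.0, 0.026], [-1.0, 0.004, 0.001]]
wrist_force: [2.5, 7.4, 1.0]
opening: 0.0158
[2.46161517 7.40913561 0.96425753] [ 1.52800685 -0.33129265  0.26079353] 0.015768871008270856
```

View pics/t7.png

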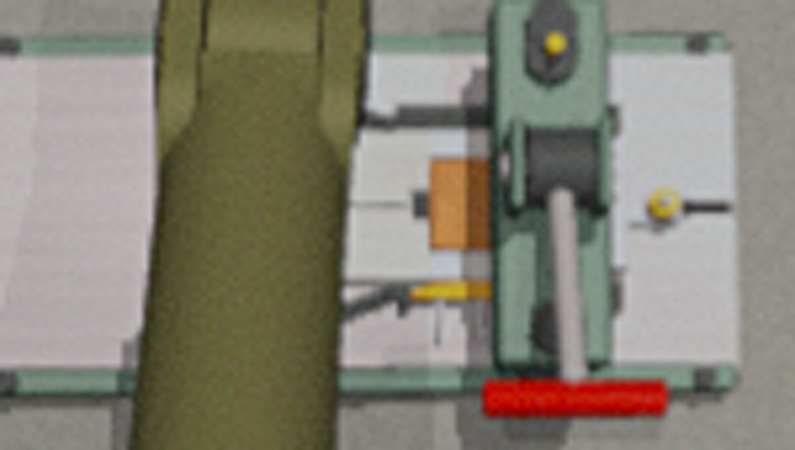

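View pics/s7.png

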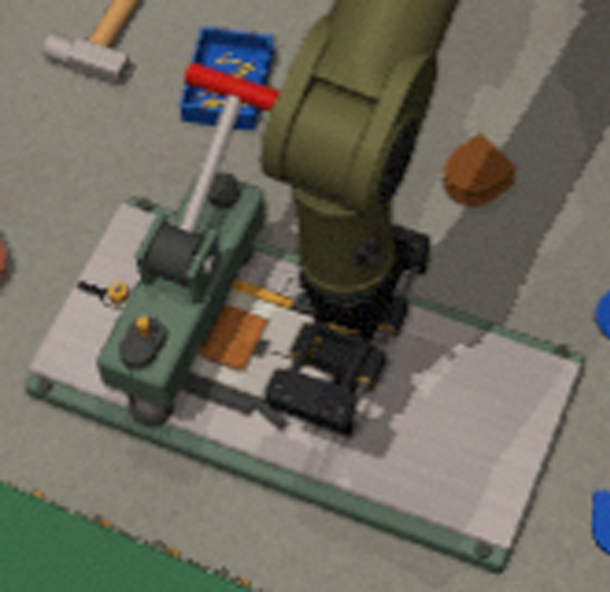

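```bash
python3 -m inch '[[0,0,0,0.05,-2,0,-1],[0,0,0,0.05,-2,0,-1],[0,0,0,0.05,-2,0,-1],[0,0,0,0.05,-2,0,-1],[0,0,0,0.05,-2,0,-1]]' 30
python3 -m inch '[[0,0,0,0.05,-2,0,-1],[0,0,0,0.05,-2,0,-1],[0,0,0,0.05,-2,0,-1],[0,0,0,0,-1,0,-1],[0,0,0,0,-1,0,-1]]' 30
python3 - <<'E'
from h import *
for i in range(4):
    s=read_state();print(s['wrist_force'].round(1),s['tcp_pos'].round(4),s['t']); get_image('top')
E
```

```text
t: 9.97
tcp_pos: [0.6373, 0.0224, 0.0467]
ee_rot: [[0.001, -0.026, 1.0], [0.004, 1.0, 0.026], [-1.0, 0.003, 0.001]]
wrist_force: [2.0, 8.4, 0.6]
opening: 0.0156
t: 10.38
tcp_pos: [0.6375, 0.0142, 0.0467]
ee_rot: [[0.001, -0.026, 1.0], [0.003, 1.0, 0.026], [-1.0, 0.003, 0.001]]
wrist_force: [3.0, 7.5, 0.4]
opening: 0.0159
[3.  7.5 0.4] [0.6375 0.0142 0.0467] 10.3833
[2.1 7.5 0. ] [0.6375 0.0139 0.0467] 10.4333
[2.2 7.3 0.3] [0.6375 0.0139 0.0467] 10.4833
[ 3.6  6.  -0.3] [0.6376 0.0139 0.0467] 10.5333
```

```bash
for i in 1; do python3 -m inch '[[0,0,0,0,-1,0,-1],[0,0,0,0.05,-1,0,-1],[0,0,0,0,-1,0,-1],[0,0,0,0.05,-1,0,-1],[0,0,0,0,-1,0,-1]]' 30; done | grep -E 'tcp|force'
python3 -m inch '[[0,0,0,0,-0.6,0,-1],[0,0,0,0,-0.6,0,-1],[0,0,0,0.05,-0.6,0,-1],[0,0,0,0,-0.6,0,-1],[0,0,0,0,-0.6,0,-1]]' 30 | grep -E 'tcp|force'
python3 -m inch '[[0,0,0,0,-0.6,0,-1],[0,0,0,0,-0.6,0,-1],[0,0,0,0.05,-0.6,0,-1],[0,0,0,0,-0.6,0,-1],[0,0,0,0,-0.6,0,-1]]' 30 | grep -E 'tcp|force'
```

```text
tcp_pos: [0.6376, 0.0094, 0.0467]
wrist_force: [2.8, 7.1, 0.1]
tcp_pos: [0.6377, 0.0063, 0.0467]
wrist_force: [1.8, 7.2, 0.2]
tcp_pos: [0.6378, 0.0033, 0.0467]
wrist_force: [2.2, 6.7, -0.6]
```

```bash
python3 -m inch '[[0,0,0,0,-0.5,0,-1],[0,0,0,0,-0.5,0,-1],[0,0,0,0.05,-0.5,0,-1],[0,0,0,0,-0.5,0,-1],[0,0,0,0,-0.5,0,-1]]' 30 | grep -E 'tcp|force'
```

```text
tcp_pos: [0.6379, 0.0025, 0.0467]
wrist_force: [2.7, 11.0, 1.1]
```

```bash
python3 -m inch '[[0,0,0,0,-0.5,0,-1],[0,0,0,0,-0.5,0,-1],[0,0,0,0.05,-0.5,0,-1],[0,0,0,0,-0.5,0,-1],[0,0,0,0,-0.5,0,-1]]' 30 | grep -E 'tcp|force'
```

```text
tcp_pos: [0.6379, 0.0025, 0.0467]
wrist_force: [2.1, 14.0, 0.7]
```

```bash
python3 -m inch '[[0,0,0,0,-0.4,0,-1],[0,0,0,0,-0.4,0,-1],[0,0,0,0.05,-0.4,0,-1],[0,0,0,0,-0.4,0,-1],[0,0,0,0,-0.4,0,-1]]' 30 | grep -E 'tcp|force'
```

```text
tcp_pos: [0.6379, 0.0025, 0.0468]
wrist_force: [2.4, 18.1, 0.8]
```

Contact was at TCP y 0.0025. The last step went higher than I wanted (18.1 N in total), though the position didn't give at all. I'll ease off now.

```bash
python3 -m inch '[[0,0,0,0,1,0,-1],[0,0,0,0,1,0,-1],[0,0,0,0,0.5,0,-1],[0,0,0,0,0,0,-1],[0,0,0,0,0,0,-1]]' 30 | grep -E 'tcp|force'
python3 - <<'E'
from h import *
for i in range(3):
    s=read_state();print(s['wrist_force'].round(1),s['tcp_pos'].round(5),s['t']); get_image('top')
E
```

```text
tcp_pos: [0.6379, 0.0025, 0.0467]
wrist_force: [1.8, 12.6, 1.2]
[ 1.8 12.6  1.2] [0.63791 0.0025  0.04673] 13.5
[ 2.1 12.4  0.4] [0.6379  0.00243 0.04673] 13.55
[ 1.7 13.1  0.8] [0.6379  0.00247 0.04674] 13.6
```

The position held at 0.0025 through 11, 14, 18 and now 12.7 N, so the gauge didn't slip. It was seated with about 5.5–7 N over the drag. I'll unload and release.

```bash
python3 -m inch '[[0,0,0,0,1.5,0,-1],[0,0,0,0,1.5,0,-1],[0,0,0,0,1.5,0,-1],[0,0,0,0,1.5,0,-1],[0,0,0,0,0,0,-1]]' 30 | grep -E 'tcp|force'
python3 - <<'E'
from h import *
for i in range(2):
    s=read_state();print(s['wrist_force'].round(1),s['tcp_pos'].round(5),s['t']); get_image('top')
E
```

```text
tcp_pos: [0.6379, 0.0025, 0.0467]
wrist_force: [3.8, 4.9, 0.8]
[3.8 4.9 0.8] [0.63785 0.00246 0.04669] 14.0667
[ 2.1  4.3 -0.5] [0.63784 0.00249 0.04667] 14.1167
```

```bash
python3 -m inch '[[0,0,0,0.5,1,0,-1],[0,0,0,0.5,1,0,-1],[0,0,0,0,1,0,-1],[0,0,0,0,0,0,0],[0,0,0,0,0,0,0]]' 30 | grep -E 'tcp|force|open'
python3 -m inch '[[0,0,0,0,0,0,0],[0,0,0,0,0,0,0],[0,0,0,0,0,0,0],[0,0,0,0,0,0,0],[0,0,0,0,0,0,0]]' 30 | grep -E 'tcp|force|open'
```

```text
tcp_pos: [0.6377, 0.0029, 0.0461]
wrist_force: [0.0, -0.5, -0.2]
opening: 0.0229
tcp_pos: [0.6383, 0.0044, 0.0465]
wrist_force: [0.0, 1.0, -0.1]
opening: 0.0426
```

```bash
python3 -m inch '[[0,0,0,0,0,20,0],[0,0,0,0,0,40,0],[0,0,0,0,0,40,0],[0,0,0,0,0,40,0],[0,0,0,0,0,40,0]]' 30 | grep -E 'tcp|force|open'
python3 -m inch '[[0,0,0,0,0,40,-1],[0,0,0,0,0,30,-1],[0,0,0,-14,12,0,-1],[0,0,0,-14,12,0,-1],[0,0,0,0,0,0,-1]]' 30 | grep -E 'tcp|force|open'
python3 - <<'E'
from h import *
import pickle
c=get_calibration('wrist'); im=get_image('wrist'); pickle.dump(c,open('w8.pkl','wb')); cv2.imwrite('pics/w8.png',im[:,:,::-1])
im=get_image('top'); cv2.imwrite('pics/top8.png',im[:,:,::-1]); crop(im,200,100,350,215,5.3,'pics/t8.png')
im=get_image('scene'); cv2.imwrite('pics/scene8.png',im[:,:,::-1]); crop(im,160,140,325,300,3.7,'pics/s8.png')
print(c['position'])
E
```

```text
tcp_pos: [0.638, 0.0043, 0.2285]
wrist_force: [1.0, 0.4, 0.7]
opening: 0.0433
tcp_pos: [0.609, 0.0316, 0.2978]
wrist_force: [1.2, -0.4, -0.5]
opening: 0.0183
[0.60773839 0.11285841 0.46492654]
```

View pics/t8.png

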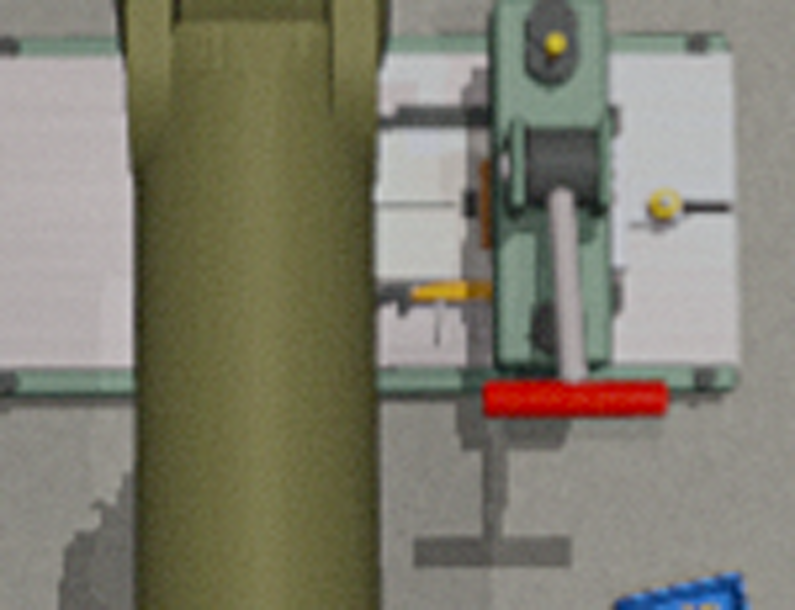

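View pics/s8.png

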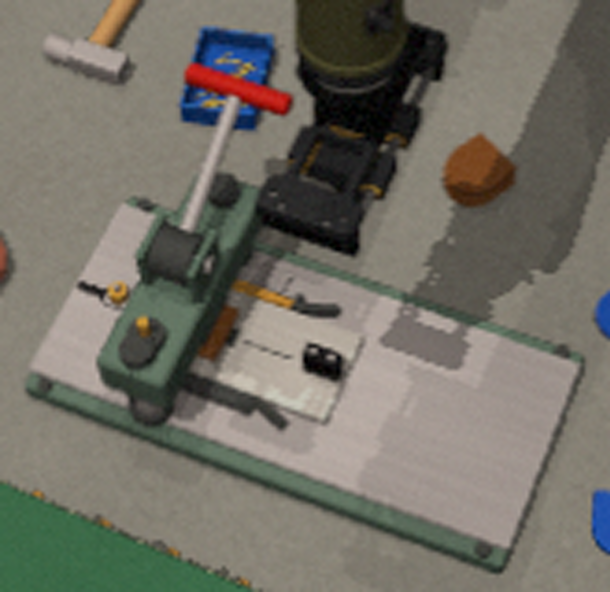

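View pics/w8.png

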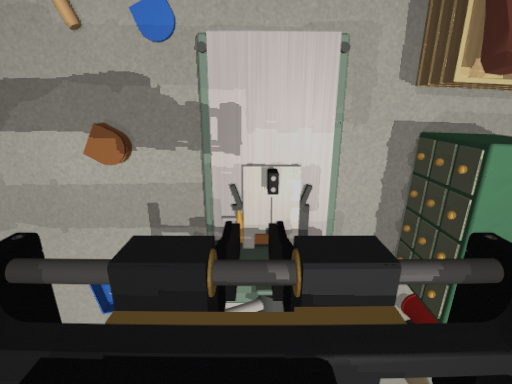

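The carrier sits straight in the guides with its tail edge at row 165, mouth tips at row 184 and lift edge at (262,240). I'll check the seat position against the mouth, which is known to be at y 118.

```bash
python3 - <<'E'
from h import *
import pickle
np.set_printoptions(precision=4,suppress=True)
im=cv2.imread('pics/w8.png')[:,:,::-1]; im=(255*(im/255.)**0.6).astype(np.uint8); crop(im,190,25,360,260,2.5*1,'pics/w8c.png')
crop(im,200,150,340,255,5.6,'pics/w8d.png')
E
```

```text
(no output)
```

View pics/w8d.png

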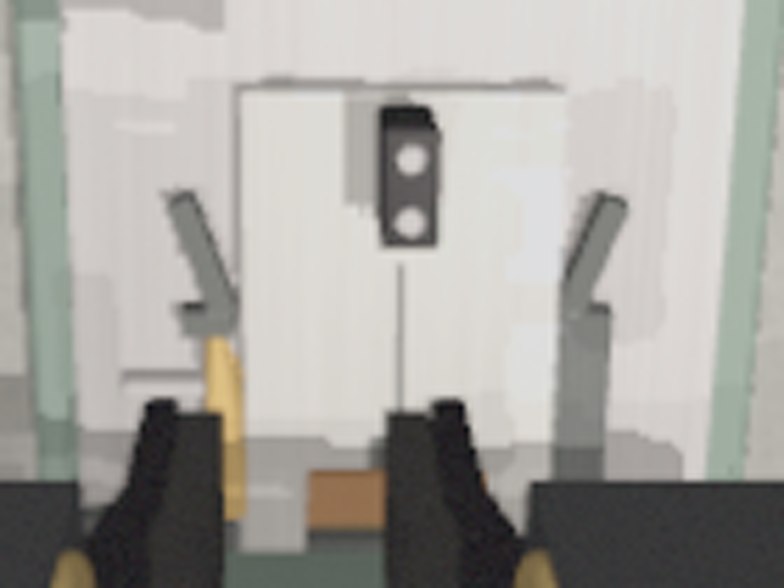

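```bash
python3 - <<'E'
from h import *
import pickle
np.set_printoptions(precision=4,suppress=True)
c=pickle.load(open('w8.pkl','rb'))
def W(cx,cy,z): return onz('wrist',200+cx/5.6,150+cy/5.6,z,c)
for n,p,z in [('tailL',(240,88),.04),('tailR',(562,88),.04),('mouthL',(180,196),.04),('mouthR',(610,198),.04),('kneeL',(236,300),.04),('kneeR',(566,305),.04),('shoe start',(215,338),.04),('line1',(401,265),.04),('line2',(401,400),.04),('lift',(345,470),.043)]: print(n,W(*p,z))
E
```

```text
tailL [0.5938 0.0234 0.04  ]
tailR [0.6824 0.0258 0.04  ]
mouthL [ 0.5775 -0.0079  0.04  ]
mouthR [ 0.6983 -0.0053  0.04  ]
kneeL [ 0.5936 -0.0385  0.04  ]
kneeR [ 0.6883 -0.0375  0.04  ]
shoe start [ 0.5877 -0.0502  0.04  ]
line1 [ 0.6404 -0.0267  0.04  ]
line2 [ 0.6423 -0.0682  0.04  ]
lift [ 0.6266 -0.0896  0.043 ]
```

The tail is 30–31 mm before the mouth tips and 62 mm before the guide knees, so the nose is at press y ≈ -42 mm. That's inside the gauge's 39–51 mm range, so the stop was the gauge. Now the lever.

```bash
python3 -m inch '[[0,0,0,-22,-33,0,-1],[0,0,0,-22,-33,0,-1],[0,0,0,-22,-33,0,-1],[0,0,0,-22,-33,0,-1],[0,0,0,-18,-32,0,-1]]' 30 | grep -E 't:|tcp|force|open'
python3 -m inch '[[0,0,0,0,0,-5,-1],[0,0,0,0,0,-5,-1],[0,0,0,0,0,-5,-1],[0,0,0,0,0,-5,-1],[0,0,0,0,0,0,-1]]' 30 | grep -E 'tcp|force|open'
python3 - <<'E'
from h import *
im=get_image('wrist'); im=(255*(im/255.)**0.6).astype(np.uint8); cv2.imwrite('pics/w9.png',im[:,:,::-1])
im=get_image('scene'); crop(im,160,120,325,280,3.7,'pics/s9.png')
E
```

```text
t: 16.4
tcp_pos: [0.5028, -0.1385, 0.2963]
ee_rot: [[-0.001, -0.021, 1.0], [-0.001, 1.0, 0.021], [-1.0, -0.001, -0.001]]
wrist_force: [1.5, -0.7, 0.4]
opening: 0.0004
tcp_pos: [0.5044, -0.1342, 0.2748]
wrist_force: [0.6, 0.2, -0.1]
opening: 0.0006
```

View pics/w9.png

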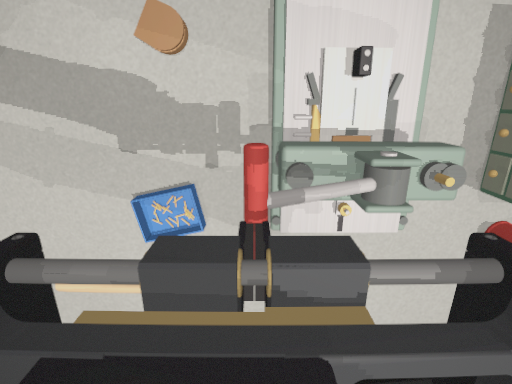

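View pics/s9.png

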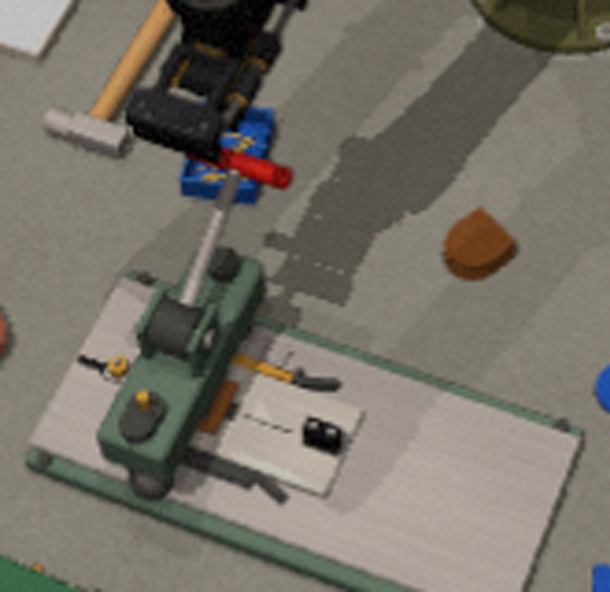

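The closed fingers are centred over the red bar (column 254 against 256). I'll descend to contact.

```bash
python3 -m inch '[[0,0,0,0,0,-8,-1],[0,0,0,0,0,-8,-1],[0,0,0,0,0,-8,-1],[0,0,0,0,0,-6,-1],[0,0,0,0,0,-4,-1]]' 30 | grep -E 't:|tcp|force|open'
python3 -m inch '[[0,0,0,0,0,-2,-1],[0,0,0,0,0,-2,-1],[0,0,0,0,0,-2,-1],[0,0,0,0,0,-2,-1],[0,0,0,0,0,0,-1]]' 30 | grep -E 'tcp|force|open'
```

```text
t: 17.33
tcp_pos: [0.5038, -0.1354, 0.2412]
ee_rot: [[-0.002, -0.023, 1.0], [0.0, 1.0, 0.023], [-1.0, 0.0, -0.002]]
wrist_force: [0.0, 0.6, 0.2]
opening: 0.0007
tcp_pos: [0.5043, -0.1356, 0.2344]
wrist_force: [-0.5, 0.1, -1.4]
opening: 0.0003
```

```bash
python3 -m inch '[[0,0,0,0,0,-2,-1],[0,0,0,0,0,-2,-1],[0,0,0,-0.5,0,-2,-1],[0,0,0,-0.5,0,-2,-1],[0,0,0,0,0,0,-1]]' 30 | grep -E 'tcp|force|open'
python3 - <<'E'
from h import *
s=read_state(); print(s['wrist_force'],s['tcp_pos'])
im=get_image('scene'); crop(im,160,120,325,280,3.7,'pics/s10.png')
E
```

```text
tcp_pos: [0.5026, -0.1357, 0.2269]
wrist_force: [-3.0, 0.5, 6.1]
opening: 0.0008
[-3.0307815   0.51961115  6.14161335] [ 0.50263636 -0.13568282  0.22688763]
```

View pics/s10.png

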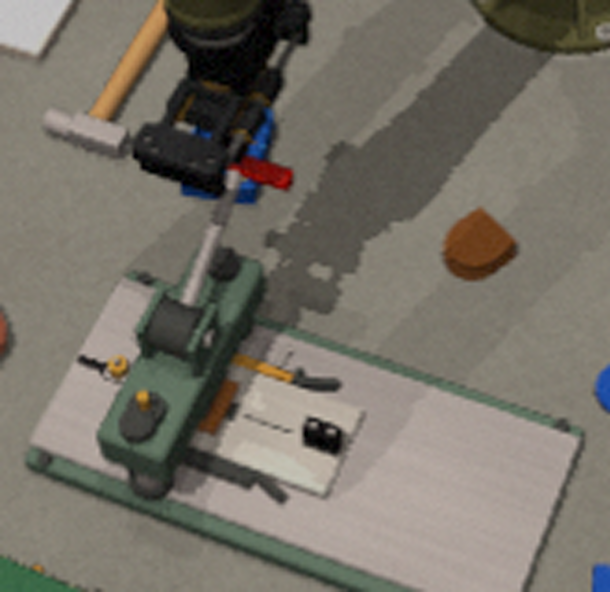

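Contact, at about 6 N and TCP z ≈ 0.228. I'll follow the arc down.

```bash
python3 -m inch '[[0,0,0,-2,0,-4,-1],[0,0,0,-2,0,-4,-1],[0,0,0,-2,0,-4,-1],[0,0,0,-1.5,0,-4,-1],[0,0,0,-1.5,0,-4,-1]]' 30 | grep -E 't:|tcp|force|open'
python3 -m inch '[[0,0,0,-1,0,-4,-1],[0,0,0,-1,0,-4,-1],[0,0,0,-1,0,-4,-1],[0,0,0,-0.8,0,-4,-1],[0,0,0,-0.8,0,-4,-1]]' 30 | grep -E 'tcp|force|open'
python3 - <<'E'
from h import *
s=read_state(); print(s['wrist_force'],s['tcp_pos'])
im=get_image('scene'); crop(im,160,120,325,280,3.7,'pics/s11.png')
E
```

```text
t: 18.63
tcp_pos: [0.494, -0.1359, 0.2073]
ee_rot: [[0.0, -0.023, 1.0], [-0.0, 1.0, 0.023], [-1.0, -0.0, 0.0]]
wrist_force: [-3.2, 0.7, 6.1]
opening: 0.0004
tcp_pos: [0.4883, -0.1361, 0.1869]
wrist_force: [-4.9, 0.4, 6.7]
opening: 0.0006
[-4.86312851  0.44721364  6.71335747] [ 0.48828718 -0.13606047  0.1868737 ]
```

View pics/s11.png

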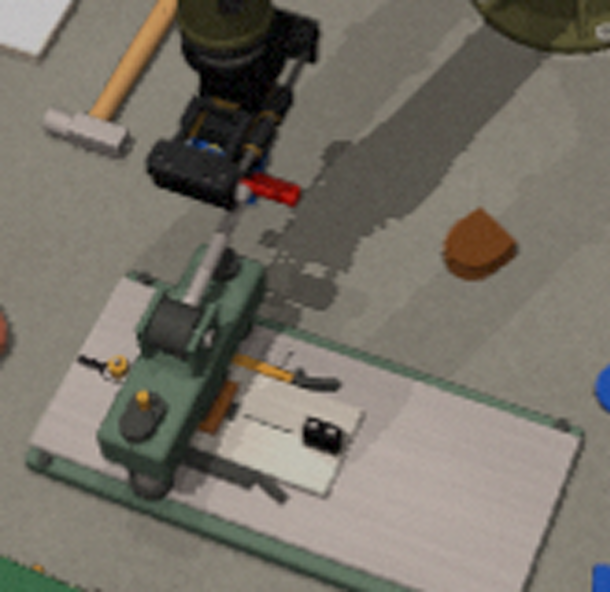

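The side force says the fingers are about 3 mm outboard of the bar's crown. I'll bring x back while going down.

```bash
python3 -m inch '[[0,0,0,1,0,-2,-1],[0,0,0,1,0,-3,-1],[0,0,0,1,0,-3,-1],[0,0,0,0.5,0,-3,-1],[0,0,0,0.5,0,-3,-1]]' 30 | grep -E 't:|tcp|force|open'
python3 -m inch '[[0,0,0,0,0,-3,-1],[0,0,0,0,0,-3,-1],[0,0,0,0,0,-3,-1],[0,0,0,0,0,-3,-1],[0,0,0,0,0,-3,-1]]' 30 | grep -E 'tcp|force|open'
```

```text
t: 19.52
tcp_pos: [0.4927, -0.1358, 0.1729]
ee_rot: [[-0.002, -0.023, 1.0], [0.0, 1.0, 0.023], [-1.0, 0.0, -0.002]]
wrist_force: [-4.7, 0.4, 6.3]
opening: 0.0004
tcp_pos: [0.4925, -0.1358, 0.1578]
wrist_force: [-5.2, -0.3, 6.6]
opening: 0.0002
```

```bash
python3 -m inch '[[0,0,0,0.5,0,-2,-1],[0,0,0,0.5,0,-2,-1],[0,0,0,0,0,-2,-1],[0,0,0,0,0,-2,-1],[0,0,0,0,0,-2,-1]]' 30 | grep -E 't:|tcp|force|open'
python3 - <<'E'
from h import *
s=read_state(); print(s['wrist_force'],s['tcp_pos'])
im=get_image('scene'); crop(im,160,120,325,280,3.7,'pics/s12.png')
im=get_image('wrist'); im=(255*(im/255.)**0.6).astype(np.uint8); cv2.imwrite('pics/w12.png',im[:,:,::-1])
E
```

```text
t: 20.35
tcp_pos: [0.4928, -0.1359, 0.1496]
ee_rot: [[-0.004, -0.022, 1.0], [0.001, 1.0, 0.022], [-1.0, 0.001, -0.004]]
wrist_force: [-14.7, 2.2, 29.4]
opening: 0.0005
[-14.72854724   2.21022328  29.40457864] [ 0.4928095  -0.13586421  0.14964608]
```

View pics/s12.png

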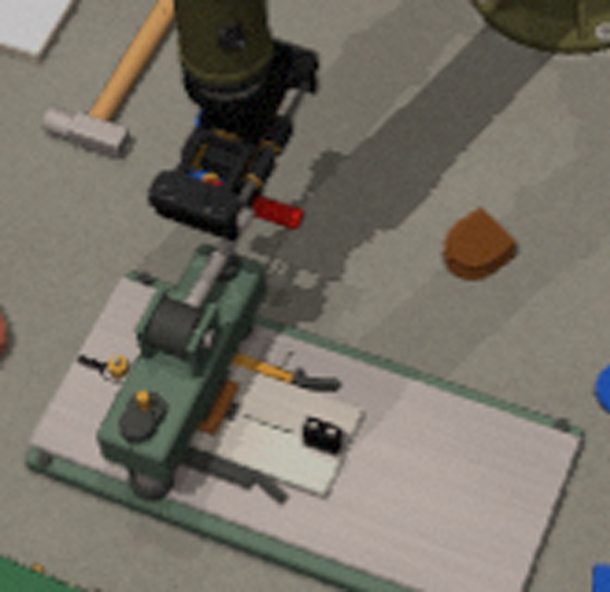

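View pics/w12.png

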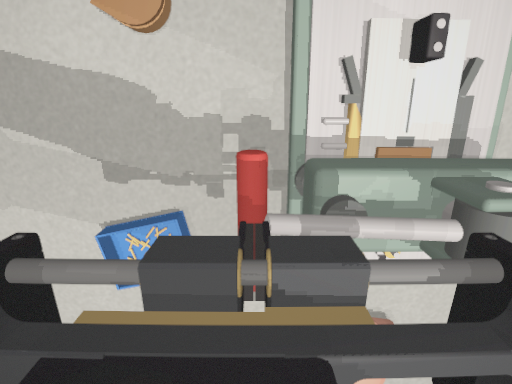

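The lever is at its stop: z fell 79.5 mm (80 expected) and the force rose steeply to 29 N. I'll let it back up along the same arc.

```bash
python3 -m inch '[[0,0,0,0,0,4,-1],[0,0,0,0,0,4,-1],[0,0,0,0,0,5,-1],[0,0,0,0,0,5,-1],[0,0,0,0,0,5,-1]]' 30 | grep -E 't:|tcp|force|open'
python3 -m inch '[[0,0,0,0.5,0,5,-1],[0,0,0,0.5,0,5,-1],[0,0,0,0.8,0,5,-1],[0,0,0,1,0,5,-1],[0,0,0,1.2,0,5,-1]]' 30 | grep -E 't:|tcp|force|open'
python3 -m inch '[[0,0,0,1.4,0,5,-1],[0,0,0,1.6,0,5,-1],[0,0,0,2,0,5,-1],[0,0,0,2,0,5,-1],[0,0,0,2,0,5,-1]]' 30 | grep -E 't:|tcp|force|open'
```

```text
t: 20.87
tcp_pos: [0.4942, -0.1358, 0.1714]
ee_rot: [[-0.001, -0.023, 1.0], [0.0, 1.0, 0.023], [-1.0, 0.0, -0.001]]
wrist_force: [-1.7, -0.7, 5.7]
opening: 0.0004
t: 21.28
tcp_pos: [0.4992, -0.1357, 0.1967]
ee_rot: [[0.001, -0.023, 1.0], [0.0, 1.0, 0.023], [-1.0, 0.0, 0.001]]
wrist_force: [-1.6, 0.1, 5.4]
opening: 0.0
t: 21.7
tcp_pos: [0.5083, -0.1354, 0.2211]
ee_rot: [[0.001, -0.023, 1.0], [0.0, 1.0, 0.023], [-1.0, 0.0, 0.001]]
wrist_force: [0.4, -0.2, 3.4]
opening: 0.0004
```

```bash
python3 -m inch '[[0,0,0,1,0,5,-1],[0,0,0,1,0,5,-1],[0,0,0,0,0,5,-1],[0,0,0,0,0,10,-1],[0,0,0,0,0,15,-1]]' 30 | grep -E 't:|tcp|force|open'
python3 -m inch '[[0,0,0,0,0,20,-1],[0,0,0,0,10,30,-1],[0,0,0,0,30,0,-1],[0,0,0,0,35,0,-1],[0,0,0,0,35,0,-1]]' 30 | grep -E 't:|tcp|force|open'
python3 -m inch '[[0,0,0,0,38,0,-1],[0,0,0,0,38,0,-1],[0,0,0,0,38,0,-1],[0,0,0,0,38,0,-1],[0,0,0,0,38,0,-1]]' 30 | grep -E 't:|tcp|force|open'
python3 - <<'E'
from h import *
im=get_image('scene'); cv2.imwrite('pics/scene13.png',im[:,:,::-1]);crop(im,160,140,325,300,3.7,'pics/s13.png')
im=get_image('top'); cv2.imwrite('pics/top13.png',im[:,:,::-1]); crop(im,185,90,350,215,4.8,'pics/t13.png')
E
```

```text
t: 22.12
tcp_pos: [0.5083, -0.1354, 0.2596]
ee_rot: [[-0.004, -0.023, 1.0], [0.0, 1.0, 0.023], [-1.0, 0.0, -0.004]]
wrist_force: [-0.0, 0.6, -0.2]
opening: 0.0001
t: 22.53
tcp_pos: [0.5094, -0.0252, 0.3114]
ee_rot: [[0.0, -0.02, 1.0], [0.0, 1.0, 0.02], [-1.0, 0.0, 0.0]]
wrist_force: [0.4, 0.3, 0.1]
opening: 0.0003
t: 22.95
tcp_pos: [0.509, 0.1658, 0.3107]
ee_rot: [[-0.001, -0.023, 1.0], [-0.001, 1.0, 0.023], [-1.0, -0.001, -0.001]]
wrist_force: [1.0, -0.3, 0.3]
opening: 0.0004
```

View pics/s13.png

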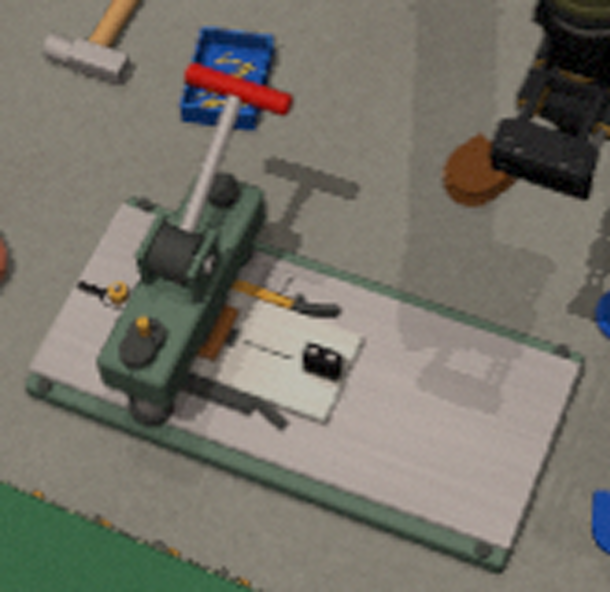

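View pics/t13.png

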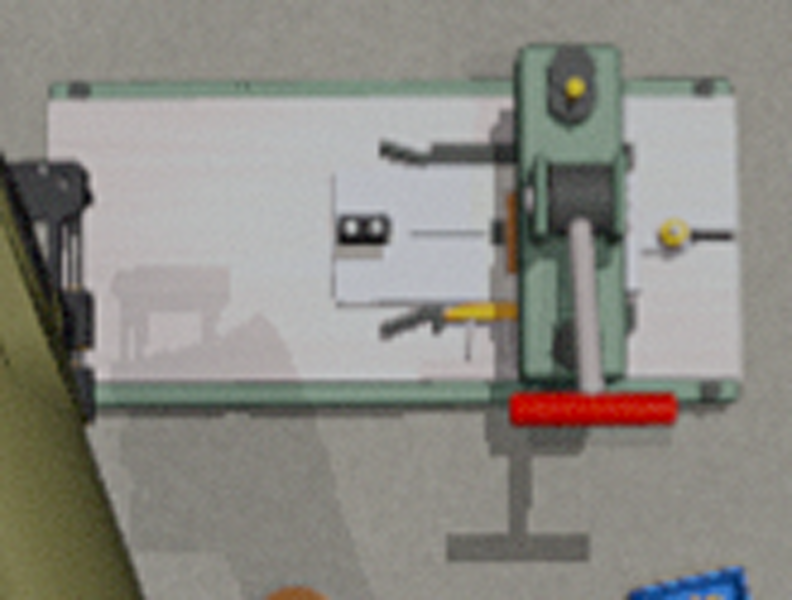

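```bash
python3 - <<'E'
from h import *
def yel(f,b):
    im=cv2.imread(f)[b[1]:b[3],b[0]:b[2]].astype(float); w=np.clip(np.minimum(im[:,:,1],im[:,:,2])-im[:,:,0]-40,0,None)
    v,u=np.mgrid[b[1]:b[3],b[0]:b[2]]; return (w*u).sum()/w.sum(),(w*v).sum()/w.sum(),w.sum()
for f in('top0','top1','top6','top8','top13'): print(f,yel(f'pics/{f}.png',(318,132,332,146)))
for f in('scene0','scene8','scene13'): print(f,yel(f'pics/{f}.png',(183,210,200,226)))
a=cv2.imread('pics/scene8.png').astype(int);b=cv2.imread('pics/scene13.png').astype(int)
def blk(f):
    im=cv2.imread(f)[225:250,235:262]; m=(im.sum(2)<120); v,u=np.nonzero(m); return u.mean(),v.mean(),m.sum()
print(blk('pics/scene8.png'),blk('pics/scene13.png'))
def red(f):
    im=cv2.imread(f).astype(int)[150:200,200:250]; m=(im[:,:,2]>120)&(im[:,:,1]<60); v,u=np.nonzero(m); return u.mean(),v.mean(),m.sum()
print('bar',red('pics/scene0.png'),red('pics/scene13.png'))
print(read_state()['wrist_force'],read_state()['t'])
E
```

```text
top0 (np.float64(324.49022556390975), np.float64(138.59097744360903), np.float64(665.0))
top1 (np.float64(324.4856733524355), np.float64(138.61174785100286), np.float64(698.0))
top6 (np.float64(324.47082767978293), np.float64(138.59023066485753), np.float64(737.0))
top8 (np.float64(324.4718792866941), np.float64(138.6076817558299), np.float64(729.0))
top13 (np.float64(324.49217638691323), np.float64(138.574679943101), np.float64(703.0))
scene0 (np.float64(191.33333333333334), np.float64(218.4716049382716), np.float64(405.0))
scene8 (np.float64(191.32181425485962), np.float64(218.48380129589634), np.float64(463.0))
scene13 (np.float64(191.3579952267303), np.float64(218.45346062052505), np.float64(419.0))
(np.float64(11.76), np.float64(13.12), np.int64(50)) (np.float64(11.705882352941176), np.float64(13.156862745098039), np.int64(51))
bar (np.float64(23.78082191780822), np.float64(13.150684931506849), np.int64(146)) (np.float64(23.89864864864865), np.float64(13.195945945945946), np.int64(148))
[-0.5835349   0.43215239  0.71473532] 23.05
```

The gauge screw, carrier block and lever bar all match their earlier pixels to about 0.1 px, and the robot is clear. Handing in.

```bash
python3 -c "
from plant import *
print(sign_off())"
```

```text
the job is handed in; nothing more can be done
None
```

The carrier is seated against the back gauge with the lift in its pocket. The lever was pressed down to its stop and let fully back up, and I signed the job off at about 23 s.

**What I did**
- I gripped the carrier's block, turned the carrier parallel to the press, and fed it through the guides at about 7 N drag.
- It met the gauge with the nose at about press y -42 mm, within the gauge's 39–51 mm range. I held about 5.5–7 N over the drag, then unloaded and let go.
- I pressed the red bar down about 80 mm, until the force rose steeply to 29 N at the stop, and followed it back up.

**Last checks**
- The gauge's thumb screw and the lever bar match the starting pictures, and the carrier block is where it was before stamping, all to about 0.1 pixel.
- The lift's tan edge is in place under the stamp. The stamp hides most of the lift, so I did not see it whole.
- The robot is clear, with no force on the wrist.

**What went wrong or disagreed**
- **First grasp missed:** the fingertips appeared to be at about TCP height rather than 25 mm ahead of it, so they closed just above the block. Nothing moved, and the second grasp held.
- **Seating force too high:** I sent one push step too many before reading the force. It briefly reached 18 N in total, about 11 N on the gauge, which is above the 10 N slip figure. The measured position did not move during it, and the thumb screw did not shift in the pictures.

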